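Swing the fence into line and load the board with the full cartons

ROBOT

A 6-joint arm with a two-finger parallel gripper is mounted at the origin on a cart in front of the work surface, level with it; the furniture and walls round the work are solid. World frame = base frame: x ahead of the robot, y to its left, z up, the work surface at z = 0. Lengths are in m, angles in rad, forces in N, time in s.
With the tool pointing down it reaches from about 0.3 to 0.875 m from the base axis. Payload 6.4 kg.
Tool frame: the origin (TCP) lies midway between the tips of the shut fingers; the grasp point (between the pads) lies 19 mm behind it; z points along the fingers, y is the direction in which the jaws open and shut (so a half turn about z gives the same grasp; the last joint's range is limited). The gripper opens to 85 mm and grips with 20 to 120 N. Pads are 22 mm wide; open, the fingers measure 114 mm over their backs; the gripper's body (76 mm by 85 mm) begins 54 mm behind the grasp point. The pads swing forward as they close: fully open they stand 13 mm farther back than shut.
Start: joints at [1.009, 0.181, 1.607, -0, 1.354, -0.206], TCP at [0.2, 0.539, 0.207] pointing down, gripper open.
Joint ranges: [-2.99, 2.99], [-0.89, 2.07], [0.3, 2.58], [-1.14, 4.28], [0, 2.63], [-3.12, 3.12]. Speed limits (rad/s): [2.57, 2.57, 3.01, 3.14, 3.14, 3.14].

INTERFACE

Orientations are given as a unit quaternion [w, x, y, z].
In Python, from bench import ctrl gives the robot as it stands. The module is installed in compiled form; this text tells all that it offers.
- The arm moves only by the tool arm_command, never from a script. Its argument "plan" is one flat list of numbers, 4 for each row, row after row: the shift along the tool's x, y, z in mm, then the turn about the tool's z in rad. A call has 1 to 20 rows; each row shifts and turns the commanded pose from where the row before left it, along the tool's axes as they then stand; what a row does not reach is not made up. A row lasts 1/10 s, in which the tool goes at most 50 mm and 8.59 degrees, less where a joint would pass 70% of its speed; a pose out of reach is approached as far as the arm can. A call is refused whole if a number of a shift passes 50 or a number of a turn 0.15, either way. A call with a gripper value outside its range is refused whole. "grip" is the opening, from 0 (shut) to 1 (fully open), set as the call begins (left out, the last holds). The fingers move at their own pace and stop on an object; the grip force is fixed at half the most. Time passes only in rows, so rows that do not move let the fingers close. It gives the time, the measured TCP pose, the force and the opening at its end, in the units of the state.
- ctrl.get_obs(): the state, without advancing time (a new reading comes with each control period).
- ctrl.camera(name): name is "side" or "top" or "wrist"; returns a dict with "color" (480x640x3 uint8, red, green, blue), "camera_matrix" (3x3 intrinsics, pixels), "eye" and "attitude" of the camera in the world; the wrist camera has in their place "T_tool_cam" (4x4, takes a point from camera to tool coordinates, whose origin is the TCP and whose axes are the flange's). Camera axes: x right, y up, looking along -z (the intrinsics and any distortion apply to the point x, -y, -z); pixel columns grow to the right and rows downward; lengths in m; the calibration is good to about 2 mm. The wrist camera is an equidistant fisheye: a pixel r from the principal point sees the ray r / f radians off the axis. A picture is of the moment at which its call begins: read the wrist's pose just before it. There is no depth.
- ctrl.hand_in(): hands the job in, once; it reports no verdict.
The state is a dict: "time_s": time; "q": joint angles; "dq": joint speeds; "joint_efforts": joint torques, N m; "eef_pos": TCP position; "eef_rot": TCP orientation; "wrist_force": force on the tool from outside, world axes, zero at the start; "torque": the same for the moment, N m; "opening": opening from 0.0 (shut) to 1.0 (fully open).
Only numpy, scipy, OpenCV 4.12 (cv2) and the standard library are available. Lean on these libraries where they do the work, as an engineer would, in place of code of your own. Each camera call takes 0.05 s, during which the arm holds its last target. There are 200 camera calls.

TASK

Get the loading board ready and loaded: slide the aluminium fence bar along the trolley top, without lifting it, until its fork is round the steel post while the bar is still askew, then swing it about the post, keeping the fork on it, until it lies flush along the board's front edge. The white cartons look alike but some are empty: tell them by their weight, stand each full one upright, flat and square in a stall of its own on the board behind the bar, and put each empty one in the red tray. Leave the blue-lidded box, strip pot and dropper bottle where they are.

Things in the scene. Friction and masses are not known exactly. Their poses are not given: they have to be found in the camera images.
- load_board: Fixed white board, 6 mm thick, with blue ribs. Origin: foot of its fixed steel post (12 mm thick, 65 mm high) on the trolley top; z up. Plate from x -252 to +10, y +17 to +92 mm; its front edge (y = +17 mm, along x) is the line for the fence bar. Ribs and a back rail, 15 mm above the plate, form three stalls in a row from the post towards the robot (-x), open at the front edge.
- fence_mid (a point): Centre (25 mm up) of the loose aluminium fence bar: 250 mm long (x), 34 wide (y), 50 high (z), 0.6 kg, black cap on the toe (-x), open fork at +x (slot 22 mm wide, 22 deep, prongs 6 mm). Starts flat on the trolley top, toe swung 0.6 to 0.9 rad away from the board, fork a few cm short of the post. Home: x axis parallel to the board's, this point at x = -109, y = 0 mm in its frame.
- fence_fork (a point): Point in the bar's fork where the post's axis lies when the fork is fully on: 109 mm along the bar's +x from its centre, 16 mm inside its end, 25 mm up.
- red_tray: Fixed shallow red tray for empties: 139 mm (x) by 179 mm (y), rim 15 mm high, floor 2 mm thick; level floor about 120 by 160 mm. Origin under its centre.
- coverslip_box: Bystander: small square box with blue lid, 52 x 52 x 23 mm, loose. Origin under its centre.
- strip_pot: Bystander: pot of test strips with black cap, 43 mm across, 87 mm high, loose. Origin under its centre.
- dropper_bottle: Bystander: brown dropper bottle, 38 mm across, 103 mm high, loose. Origin under its centre.
- stall_0 (a point): Centre of the floor (plate top, 6 mm above the trolley) of a stall on the board, at x = -45, y = +48 mm in the board's frame. The stall is 70 mm wide (along the board's x) and runs from the front edge 65 mm back to the rail (y = +17 to +82 mm); ribs 15 mm high. The fence bar at home is its front wall.
- stall_1 (a point): Centre of the floor (plate top, 6 mm above the trolley) of a stall on the board, at x = -121, y = +48 mm in the board's frame. The stall is 70 mm wide (along the board's x) and runs from the front edge 65 mm back to the rail (y = +17 to +82 mm); ribs 15 mm high. The fence bar at home is its front wall.
- stall_2 (a point): Centre of the floor (plate top, 6 mm above the trolley) of a stall on the board, at x = -197, y = +48 mm in the board's frame. The stall is 70 mm wide (along the board's x) and runs from the front edge 65 mm back to the rail (y = +17 to +82 mm); ribs 15 mm high. The fence bar at home is its front wall.
- carton_p_mid (a point): Centre of an upright closed white carton with a magenta band, 50 mm (x) by 55 mm (y) by 95 mm (z), loose; may be absent. All cartons look alike: a full one weighs 0.3 to 0.5 kg, an empty one 0.04 to 0.08 kg; the name does not say which.
- carton_q_mid (a point): Centre of an upright closed white carton with a magenta band, 50 mm (x) by 55 mm (y) by 95 mm (z), loose; may be absent. All cartons look alike: a full one weighs 0.3 to 0.5 kg, an empty one 0.04 to 0.08 kg; the name does not say which.
- carton_r_mid (a point): Centre of an upright closed white carton with a magenta band, 50 mm (x) by 55 mm (y) by 95 mm (z), loose; may be absent. All cartons look alike: a full one weighs 0.3 to 0.5 kg, an empty one 0.04 to 0.08 kg; the name does not say which.
- carton_s_mid (a point): Centre of an upright closed white carton with a magenta band, 50 mm (x) by 55 mm (y) by 95 mm (z), loose; may be absent. All cartons look alike: a full one weighs 0.3 to 0.5 kg, an empty one 0.04 to 0.08 kg; the name does not say which.
- carton_t_mid (a point): Centre of an upright closed white carton with a magenta band, 50 mm (x) by 55 mm (y) by 95 mm (z), loose; may be absent. All cartons look alike: a full one weighs 0.3 to 0.5 kg, an empty one 0.04 to 0.08 kg; the name does not say which.

How it is judged:
On the way, in this order (a step that is already met when the one before it is completed fails the run):
1. the fork of the bar is round the post while the bar is still askew (more than 0.2 rad) (horizontal distance between fence_fork and load_board below 0.012 m and angle between the x axis of fence_mid and the x axis of load_board, either way round above 0.2 rad), for 0.1 s.
2. the bar is half swung (0.05 to 0.16 rad from line) with its fork still on the post (horizontal distance between fence_fork and load_board below 0.014 m and angle between the x axis of fence_mid and the x axis of load_board, either way round between 0.05 and 0.16 rad).
3. the bar lies in line along the board's front edge, fork on the post (angle between the x axis of fence_mid and the x axis of load_board, either way round below 0.035 rad and horizontal distance between fence_fork and load_board below 0.009 m and y of fence_mid in the frame of load_board above -0.006 m), for 0.2 s.
At the end, for the whole second after the job is handed in: Bar flat, within 0.035 rad of the board edge and 6 mm of touching it, fork within 9 mm of home on the post; each full carton upright on the plate in its own stall (11 mm, 0.14 rad); each empty carton on the floor of the red tray, standing or lying; all at rest (all of step 3 and height (world z) of fence_mid below 0.029 m and (((x of carton_p_mid in the frame of load_board between -0.056 and -0.034 m or x of carton_p_mid in the frame of load_board between -0.132 and -0.11 m or x of carton_p_mid in the frame of load_board between -0.208 and -0.186 m) and y of carton_p_mid in the frame of load_board between 0.036 and 0.061 m and z of carton_p_mid in the frame of load_board between 0.05 and 0.057 m and angle between carton_p_mid's own z axis and vertical below 0.05 rad and (angle between the x axis of carton_p_mid and the x axis of load_board, either way round below 0.14 rad or angle between the x axis of carton_p_mid and the y axis of load_board, either way round below 0.14 rad) and contact force between carton_p and load_board above 2 N) or (x of carton_p_mid in the frame of red_tray between -0.058 and 0.058 m and y of carton_p_mid in the frame of red_tray between -0.078 and 0.078 m and z of carton_p_mid in the frame of red_tray below 0.056 m and contact force between carton_p and red_tray below 1.6 N)) and (((x of carton_q_mid in the frame of load_board between -0.056 and -0.034 m or x of carton_q_mid in the frame of load_board between -0.132 and -0.11 m or x of carton_q_mid in the frame of load_board between -0.208 and -0.186 m) and y of carton_q_mid in the frame of load_board between 0.036 and 0.061 m and z of carton_q_mid in the frame of load_board between 0.05 and 0.057 m and angle between carton_q_mid's own z axis and vertical below 0.05 rad and (angle between the x axis of carton_q_mid and the x axis of load_board, either way round below 0.14 rad or angle between the x axis of carton_q_mid and the y axis of load_board, either way round below 0.14 rad) and contact force between carton_q and load_board above 2 N) or (x of carton_q_mid in the frame of red_tray between -0.058 and 0.058 m and y of carton_q_mid in the frame of red_tray between -0.078 and 0.078 m and z of carton_q_mid in the frame of red_tray below 0.056 m and contact force between carton_q and red_tray below 1.6 N)) and (((x of carton_r_mid in the frame of load_board between -0.056 and -0.034 m or x of carton_r_mid in the frame of load_board between -0.132 and -0.11 m or x of carton_r_mid in the frame of load_board between -0.208 and -0.186 m) and y of carton_r_mid in the frame of load_board between 0.036 and 0.061 m and z of carton_r_mid in the frame of load_board between 0.05 and 0.057 m and angle between carton_r_mid's own z axis and vertical below 0.05 rad and (angle between the x axis of carton_r_mid and the x axis of load_board, either way round below 0.14 rad or angle between the x axis of carton_r_mid and the y axis of load_board, either way round below 0.14 rad) and contact force between carton_r and load_board above 2 N) or (x of carton_r_mid in the frame of red_tray between -0.058 and 0.058 m and y of carton_r_mid in the frame of red_tray between -0.078 and 0.078 m and z of carton_r_mid in the frame of red_tray below 0.056 m and contact force between carton_r and red_tray below 1.6 N)) and (((x of carton_s_mid in the frame of load_board between -0.056 and -0.034 m or x of carton_s_mid in the frame of load_board between -0.132 and -0.11 m or x of carton_s_mid in the frame of load_board between -0.208 and -0.186 m) and y of carton_s_mid in the frame of load_board between 0.036 and 0.061 m and z of carton_s_mid in the frame of load_board between 0.05 and 0.057 m and angle between carton_s_mid's own z axis and vertical below 0.05 rad and (angle between the x axis of carton_s_mid and the x axis of load_board, either way round below 0.14 rad or angle between the x axis of carton_s_mid and the y axis of load_board, either way round below 0.14 rad) and contact force between carton_s and load_board above 2 N) or (x of carton_s_mid in the frame of red_tray between -0.058 and 0.058 m and y of carton_s_mid in the frame of red_tray between -0.078 and 0.078 m and z of carton_s_mid in the frame of red_tray below 0.056 m and contact force between carton_s and red_tray below 1.6 N)) and (((x of carton_t_mid in the frame of load_board between -0.056 and -0.034 m or x of carton_t_mid in the frame of load_board between -0.132 and -0.11 m or x of carton_t_mid in the frame of load_board between -0.208 and -0.186 m) and y of carton_t_mid in the frame of load_board between 0.036 and 0.061 m and z of carton_t_mid in the frame of load_board between 0.05 and 0.057 m and angle between carton_t_mid's own z axis and vertical below 0.05 rad and (angle between the x axis of carton_t_mid and the x axis of load_board, either way round below 0.14 rad or angle between the x axis of carton_t_mid and the y axis of load_board, either way round below 0.14 rad) and contact force between carton_t and load_board above 2 N) or (x of carton_t_mid in the frame of red_tray between -0.058 and 0.058 m and y of carton_t_mid in the frame of red_tray between -0.078 and 0.078 m and z of carton_t_mid in the frame of red_tray below 0.056 m and contact force between carton_t and red_tray below 1.6 N)) and linear speed of each of carton_p, carton_q, carton_r, carton_s, carton_t below 0.02 m/s).
It fails at once if the bar is lifted more than 20 mm off the trolley top (height (world z) of fence_mid above 0.045 m).
It fails at once if a bystander (blue-lidded box, strip pot, dropper bottle) is moved more than 25 mm (distance of any of coverslip_box, strip_pot, dropper_bottle from where it was at the start of the episode above 0.025 m).
Of carton_p, carton_q, carton_r, carton_s, carton_t only 4 to 5 are there at a start; the rules pass over those that are not, and their reading is None.
At some moment in a run one of fence may be knocked a few centimetres aside while the robot is not near it.
Once in a run the grip may slacken for a moment while it holds something.
It also fails if it takes over 210 s, if anything falls off the work surface, if the arm or the gripper's body presses on something with over 40 N, if the wrist force passes 120 N, or if a joint passes its speed limit or range.

## Working session

There is one attempt and no reset: what is moved stays moved. The work goes in short steps, Python scripts to look and compute and a tool call to move; the robot and the scene stay as the last step left them, time stands still between calls to the robot, and variables do not carry over. Pictures are saved under pics/ and viewed, about 12 in all and at most 16, crops included, and the job is handed in when it is done.

Besides the shell and the picture viewer there is one more tool, called after "Request:" in YAML: its name, and indented under it one key for each argument. arm_command: Moves the arm, as the interface text tells. Its arguments: {"type":"object","properties":{"plan":{"type":"array","items":{"type":"number"}},"grip":{"type":"number"}},"required":["plan"]}

```bash
mkdir -p pics; ls; cat > h.py <<'E'
import numpy as np, cv2
from bench import ctrl
from scipy.spatial.transform import Rotation as R
def rot(q): return R.from_quat([q[1],q[2],q[3],q[0]]).as_matrix()
def att(a):
    a=np.array(a,float)
    return a if a.shape==(3,3) else rot(a)
def snap(n):
    o=ctrl.get_obs(); c=ctrl.camera(n)
    if n=="wrist":
        T=np.eye(4);T[:3,:3]=rot(o["eef_rot"]);T[:3,3]=o["eef_pos"]
        M=T@np.array(c["T_tool_cam"]); c["E"]=M[:3,3];c["Rm"]=M[:3,:3]
    else: c["E"]=np.array(c["eye"]);c["Rm"]=att(c["attitude"])
    c["n"]=n; return c
def ray(c,u,v):
    K=c["camera_matrix"]; x=(u-K[0][2])/K[0][0]; y=(v-K[1][2])/K[1][1]
    if c["n"]=="wrist":
        r=np.hypot(x,y)+1e-12; d=np.array([x/r*np.sin(r),-y/r*np.sin(r),-np.cos(r)])
    else: d=np.array([x,-y,-1.])
    d=c["Rm"]@d; return d/np.linalg.norm(d)
def onz(c,u,v,z):
    d=ray(c,u,v); return c["E"]+d*(z-c["E"][2])/d[2]
def proj(c,p):
    K=c["camera_matrix"]; q=c["Rm"].T@(np.array(p)-c["E"]); x,y,z=q[0],-q[1],-q[2]
    if c["n"]=="wrist":
        r=np.hypot(x,y)+1e-12; t=np.arctan2(r,z); x,y=t*x/r,t*y/r
    else: x,y=x/z,y/z
    return np.array([K[0][0]*x+K[0][2],K[1][1]*y+K[1][2]])
def cross(c1,p1,c2,p2):
    d1,d2=ray(c1,*p1),ray(c2,*p2); A=np.array([d1,-d2]).T
    s=np.linalg.lstsq(A,c2["E"]-c1["E"],rcond=None)[0]
    a,b=c1["E"]+d1*s[0],c2["E"]+d2*s[1]; return (a+b)/2,np.linalg.norm(a-b)
def save(c,f): cv2.imwrite("pics/"+f,c["color"][:,:,::-1])
E
python3 - <<'E'
from h import *
import pickle
for n in ("top","side"):
    c=snap(n); save(c,n+"0.png"); pickle.dump(c,open(n+"0.pkl","wb"))
    print(n,c["E"],c["Rm"].round(3).tolist(),c["camera_matrix"],[k for k in c])
o=ctrl.get_obs(); print(o)
E
```

```text
pics
top [0.40493592 0.02465882 1.22562372] [[0.001, 0.992, -0.125], [-1.0, 0.002, 0.007], [0.007, 0.125, 0.992]] [[555.49671726   0.         323.01446254]
 [  0.         555.49671726 240.79793543]
 [  0.           0.           1.        ]] ['color', 'camera_matrix', 'eye', 'attitude', 'E', 'Rm', 'n']
side [ 0.38707681 -0.78553256  0.60454166] [[0.982, 0.091, -0.167], [-0.19, 0.542, -0.819], [0.016, 0.836, 0.549]] [[465.63372319   0.         313.67024372]
 [  0.         465.63372319 245.42572292]
 [  0.           0.           1.        ]] ['color', 'camera_matrix', 'eye', 'attitude', 'E', 'Rm', 'n']
{'time_s': 0.1, 'q': array([ 1.00873106e+00,  1.81475627e-01,  1.60786009e+00, -1.01405540e-05,
        1.35381098e+00, -2.06329551e-01]), 'dq': array([-8.77526875e-04, -5.89583782e-04, -2.21391915e-03,  2.49505377e-04,
       -4.20148304e-06,  1.73618774e-03]), 'joint_efforts': array([ 9.87525641e-05, -4.45877230e+01, -3.52233911e+01, -1.53690053e-04,
        4.14415699e-03,  1.42303492e-06]), 'eef_pos': array([0.19998367, 0.53855367, 0.20579244]), 'eef_rot': array([-2.86650186e-04,  1.76930343e-01,  9.84223069e-01, -7.22232742e-04]), 'wrist_force': array([ 0.10962219,  0.17190039, -0.51916657]), 'torque': array([-0.00640465,  0.01449702,  0.00090474]), 'opening': 0.9993010955165955}
```

View pics/top0.png

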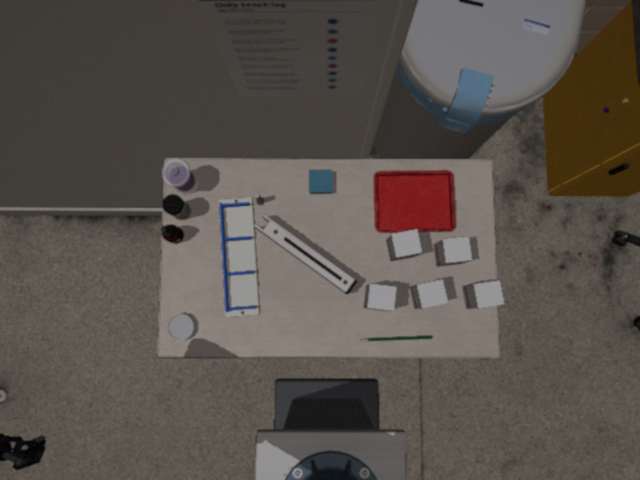

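View pics/side0.png

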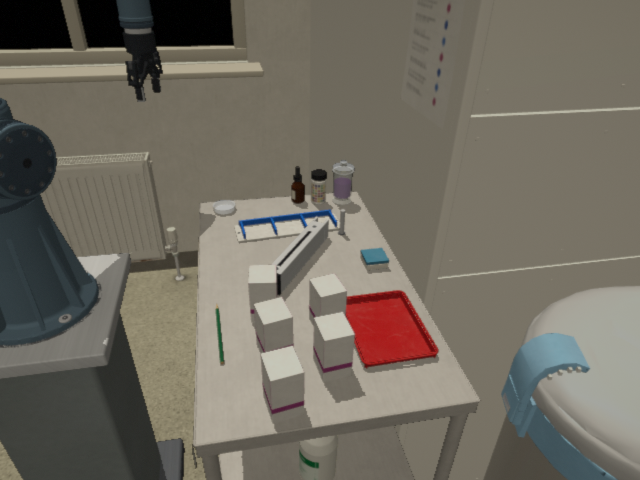

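Top view: post near (262,197), bar from fork (265,222) to toe (350,288), board at u 220–258, v 198–315, five cartons around (382,297), (432,293), (486,294), (406,244), (456,250), tray at (415,200). I need a zoom to get corners.

```bash
python3 - <<'E'
import pickle,cv2
from h import *
c=pickle.load(open("top0.pkl","rb")); im=c["color"][:,:,::-1]
cv2.imwrite("pics/z1.png",cv2.resize(im[165:325,210:370],(800,800),interpolation=cv2.INTER_CUBIC)[:600] if 0 else cv2.resize(im[175:325,210:370],(640,600),interpolation=cv2.INTER_CUBIC))
hsv=cv2.cvtColor(c["color"],cv2.COLOR_RGB2HSV)
# carton tops
g=c["color"].min(2); m=((g>185)&(hsv[...,1]<20)).astype(np.uint8); m[:,:355]=0; m[:225]=0;m[320:]=0;m[:,510:]=0
print(np.percentile(g[285:300,370:395],[5,50,95]),g[293,432],g[244,406])
cs,_=cv2.findContours(m,cv2.RETR_EXTERNAL,cv2.CHAIN_APPROX_NONE)
for k in cs:
    if cv2.contourArea(k)<200: continue
    r=cv2.minAreaRect(k); b=cv2.boxPoints(r); W=np.array([onz(c,*p,.095) for p in b])
    e=W[1]-W[0];f=W[2]-W[1]
    print("carton",np.round(r[0],1),W.mean(0).round(3),"sz",np.linalg.norm(e).round(3),np.linalg.norm(f).round(3),"ang",np.degrees(np.arctan2(e[1],e[0])).round(1),np.degrees(np.arctan2(f[1],f[0])).round(1))
m=((hsv[...,0]>172)|(hsv[...,0]<8))&(hsv[...,1]>150)&(hsv[...,2]>60);m=m.astype(np.uint8);m[:150]=0;m[:,:300]=0;m[260:]=0;m[:,500:]=0
k=max(cv2.findContours(m,0,1)[0],key=cv2.contourArea);r=cv2.minAreaRect(k);W=np.array([onz(c,*p,.012) for p in cv2.boxPoints(r)])
print("tray",W.round(3),W.mean(0).round(3))
o=ctrl.get_obs();print(proj(c,o["eef_pos"]))
E
```

```text
[128. 149. 151.] 149 149
tray [[ 0.713 -0.097  0.012]
 [ 0.719 -0.275  0.012]
 [ 0.583 -0.275  0.012]
 [ 0.577 -0.1    0.012]] [ 0.648 -0.187  0.012]
[ 28.25509777 427.10764224]
```

View pics/z1.png

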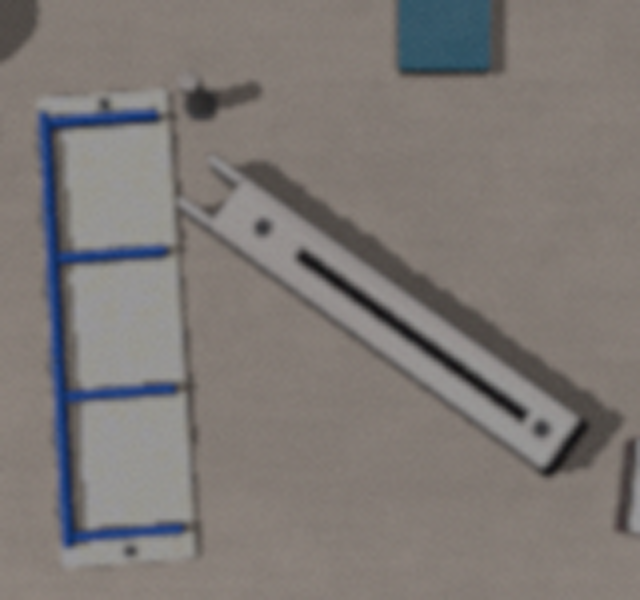

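Zoom (4×, offset 210,175): plate corners (38,98),(165,90),(198,555),(66,566); post top about (187,80), foot (203,103); bar top corners: prongs (212,156),(179,202), toe (585,422),(548,473).

```bash
python3 - <<'E'
import pickle,cv2
from h import *
c=pickle.load(open("top0.pkl","rb")); s=pickle.load(open("side0.pkl","rb"))
Z=lambda u,v,z:onz(c,210+(u)/4-.4,175+(v)/4-.4,z)
P=[Z(*p,.006) for p in [(38,98),(165,90),(198,555),(66,566)]]
print("plate",np.round(P,3).tolist(),[np.linalg.norm(P[i]-P[i-1]).round(3) for i in range(4)])
fr=P[1]-P[2];fr/=np.linalg.norm(fr);l=np.array([-fr[1],fr[0],0])
print("yaw",np.arctan2(fr[1],fr[0]),"origin from plate", (P[1]-.010*fr-.017*l).round(4),(P[2]+.252*fr-.017*l).round(4))
print("post top",Z(187,80,.065).round(4),"foot",Z(203,103,0).round(4))
pc=cross(c,(210+187/4-.4,175+80/4-.4),s,(341.5,209)); print("post top 2view",pc)
B=[Z(*p,.05) for p in [(212,156),(179,202),(548,473),(585,422)]]
print("bar",np.round(B,3).tolist(),[np.linalg.norm(B[i]-B[i-1]).round(3) for i in range(4)])
ax=(B[0]+B[1]-B[2]-B[3])/2; ax/=np.linalg.norm(ax); print("yaw",np.arctan2(ax[1],ax[0]),"mid",np.mean(B,0).round(4),"fork",(np.mean(B,0)+.109*ax).round(4))
hsv=cv2.cvtColor(c["color"],cv2.COLOR_RGB2HSV)
g=c["color"].min(2); m=((g>132)&(hsv[...,1]<30)).astype(np.uint8); m[:,:360]=0; m[:225]=0;m[320:]=0;m[:,510:]=0
m=cv2.morphologyEx(m,cv2.MORPH_OPEN,np.ones((3,3)))
print("table",g[330,300])
for k in cv2.findContours(m,cv2.RETR_EXTERNAL,cv2.CHAIN_APPROX_NONE)[0]:
    if cv2.contourArea(k)<150: continue
    r=cv2.minAreaRect(k); b=cv2.boxPoints(r); W=np.array([onz(c,*p,.095) for p in b])
    e=W[1]-W[0];f=W[2]-W[1]
    print("carton",np.round(r[0],1),W.mean(0).round(3),"sz",np.linalg.norm(e).round(3),np.linalg.norm(f).round(3),"ang",np.degrees(np.arctan2(e[1],e[0])).round(1),np.degrees(np.arctan2(f[1],f[0])).round(1), "in side",proj(s,W.mean(0)).round(0))
E
```

```text
plate [[0.652, 0.248, 0.006], [0.656, 0.177, 0.006], [0.399, 0.155, 0.006], [0.393, 0.227, 0.006]] [np.float64(0.26), np.float64(0.071), np.float64(0.258), np.float64(0.072)]
yaw 0.08703813621398505 origin from plate [0.648  0.1597 0.006 ] [0.6516 0.16   0.006 ]
post top [0.6498 0.1585 0.065 ] foot [0.6504 0.1568 0.    ]
post top 2view (array([0.64739143, 0.1582873 , 0.06860617]), np.float64(0.0031944793754369576))
bar [[0.611, 0.146, 0.05], [0.586, 0.163, 0.05], [0.442, -0.033, 0.05], [0.469, -0.053, 0.05]] [np.float64(0.245), np.float64(0.03), np.float64(0.244), np.float64(0.033)]
yaw 0.9450801756425793 mid [0.5274 0.0558 0.05  ] fork [0.5913 0.1441 0.05  ]
table 120
carton [381.6 297. ] [ 0.433 -0.102  0.095] sz 0.047 0.052 ang -6.9 -96.2 in side [263. 274.]
carton [488.6 294.1] [ 0.439 -0.32   0.095] sz 0.052 0.048 ang -80.5 -172.7 in side [282. 363.]
carton [432.1 293.6] [ 0.44  -0.205  0.095] sz 0.053 0.047 ang -78.7 -170.1 in side [273. 310.]
carton [456.9 249. ] [ 0.531 -0.258  0.095] sz 0.052 0.048 ang -83.5 -175.5 in side [335. 326.]
carton [406.4 242.9] [ 0.543 -0.154  0.095] sz 0.052 0.047 ang -78.5 -169.9 in side [328. 285.]
```

Everything agrees with the sizes given: board origin ≈ (0.650, 0.158), yaw 0.087, bar yaw 0.945. I'll turn the tool to the bar first, then go over it.

Request:
arm_command:
  plan: [0,0,0,0.14,0,0,0,0.14,0,0,0,0.14,0,0,0,0.14,0,0,0,0.14,0,0,0,0.14,0,0,0,0.14,0,0,0,0.14,0,0,0,0.14,0,0,0,0.14,0,0,0,0.14,0,0,0,0.14,0,0,0,0.14,0,0,0,0.02]
  grip: 1

```text
time_s: 1.5
eef_pos: [0.2001, 0.5387, 0.2061]
eef_rot: [0.0, 0.891, 0.455, -0.0]
wrist_force: [0.0, -0.1, -0.5]
opening: 1.0
```

Request:
arm_command:
  plan: [-10,27,0,0,-10,27,0,0,-10,27,0,0,-10,27,0,0,-10,27,0,0,-10,27,0,0,-10,27,0,0,-11,27,0,0,-11,27,0,0,-11,27,0,0,-11,27,0,0,-11,28,0,0,-11,28,0,0,-11,28,0,0,-11,28,0,0,-11,28,0,0,-11,28,0,0,-11,28,0,0,-11,28,0,0,-11,28,0,0]

```text
time_s: 3.5
eef_pos: [0.5213, 0.044, 0.2064]
eef_rot: [-0.0, 0.89, 0.457, -0.0]
wrist_force: [0.5, 0.6, -0.5]
opening: 1.0
```

```bash
cat >> h.py <<'E'
def pose():
    o=ctrl.get_obs(); M=rot(o["eef_rot"]); return np.array(o["eef_pos"]),np.arctan2(M[1,1],M[0,1]),M
def go(x,y,z,a):
    "total shift in present tool axes (mm) and turn to tool-y angle a"
    p,b,M=pose(); d=M.T@(np.array([x,y,z])-p)*1000; t=(b-a+np.pi)%(2*np.pi)-np.pi
    print("pos",p.round(4),"yaw",b.round(4),"-> shift",d.round(1),"turn",t.round(3))
O=np.array([.650,.1585]);BY=.087
def bw(x,y,O=O,BY=BY): return O+np.array([x*np.cos(BY)-y*np.sin(BY),x*np.sin(BY)+y*np.cos(BY)])
E
python3 - <<'E'
from h import *
o=ctrl.get_obs();print(o["time_s"],o["q"].round(2),o["wrist_force"])
go(.52,.046,.2,-.626)
c=snap("wrist");save(c,"w1.png")
E
```

```text
3.5 [-0.14  0.06  1.74  0.    1.34  0.48] [ 0.54792232  0.58299811 -0.53649685]
pos [0.5213 0.044  0.2064] yaw -0.6217 -> shift [ 0.9 -2.2  6.4] turn 0.004
```

View pics/w1.png

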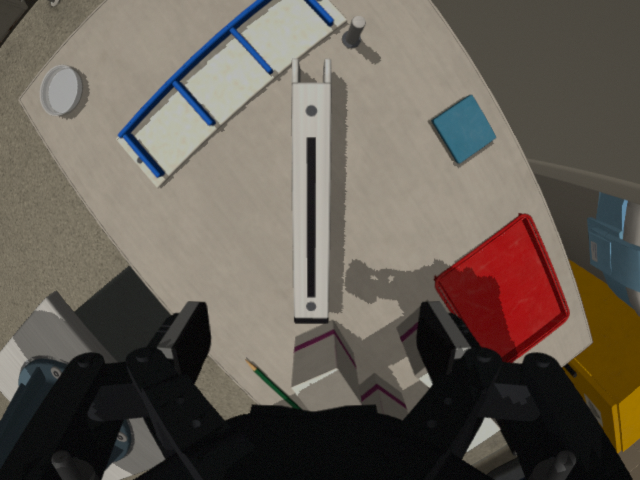

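Wrist view: post top (358,23), foot (351,43); bar prong tips at row ~60 (columns 292–330), toe end at (296,319)–(327,319); board front edge from (163,186) to (345,20).

```bash
python3 - <<'E'
from h import *
import pickle
c=snap("wrist"); pickle.dump(c,open("w1.pkl","wb")); t=pickle.load(open("top0.pkl","rb"))
print("post top",onz(c,358,22,.065),"foot",onz(c,351,43,0)); print(cross(c,(358,22),t,(210+187/4-.4,175+80/4-.4)))
B=[onz(c,*p,.05) for p in [(292,61),(331,61),(328,319),(295,319)]]
ax=(B[0]+B[1]-B[2]-B[3])/2; L=np.linalg.norm(ax);ax/=L
print(np.round(B,4).tolist(),L,np.arctan2(ax[1],ax[0]),"mid",np.mean(B,0),"fork",np.mean(B,0)+.109*ax)
# height of bar from two views: toe corner
print(cross(c,(328,319),t,(210+585/4-.4,175+422/4-.4)),cross(c,(295,319),t,(210+548/4-.4,175+473/4-.4)))
P=[onz(c,*p,.006) for p in [(163,186),(346,19)]];d=P[1]-P[0];print(P,np.linalg.norm(d),np.arctan2(d[1],d[0]))
E
```

```text
post top [0.64925993 0.15612724 0.065     ] foot [0.64768223 0.15288813 0.        ]
(array([0.65514404, 0.16067006, 0.0417502 ]), np.float64(0.0013677007621219468))
[[0.5855, 0.162, 0.05], [0.6126, 0.1425, 0.05], [0.4706, -0.0542, 0.05], [0.4439, -0.035, 0.05]] 0.24262841088395845 0.9463015593501153 mid [0.52815643 0.05381291 0.05      ] fork [0.59188737 0.1422401  0.05      ]
(array([ 0.46996797, -0.05360346,  0.05006898]), np.float64(0.00164263233750894)) (array([ 0.44317808, -0.03420123,  0.04998947]), np.float64(0.00216535096734157))
[array([0.40475214, 0.15141848, 0.006     ]), array([0.65740176, 0.17557098, 0.006     ])] 0.2538014397738238 0.09530719227420804
```

Consistent (bar top measured 50.0 mm by two views). Descend and grip just behind mid-bar.

Request:
arm_command:
  plan: [0,0,30,0,0,0,30,0,0,0,30,0,0,0,30,0,0,0,25,0,0,0,20,0,0,0,15,0,0,0,8,0,0,0,0,0]

```text
time_s: 4.5
eef_pos: [0.5196, 0.0457, 0.0175]
eef_rot: [-0.001, 0.89, 0.456, -0.001]
wrist_force: [-0.2, -0.2, 0.0]
opening: 1.0
```

Request:
arm_command:
  plan: [0,0,0,0,0,0,0,0,0,0,0,0,0,0,0,0,0,0,0,0,0,0,0,0,0,0,0,0,0,0,0,0,0,0,0,0,0,0,0,0]
  grip: 0

```text
time_s: 5.5
eef_pos: [0.5212, 0.0452, 0.0197]
eef_rot: [0.0, 0.89, 0.456, 0.0]
wrist_force: [-2.8, 1.8, 6.8]
opening: 0.367
```

Request:
arm_command:
  plan: [0,4,0,0,0,4,0,0,0,4,0,0,0,4,0,0,0,4,0,0,0,4,0,0,0,4,0,0,0,4,0,0,0,4,0,0,0,2,0,0,0,0,0,0]

```text
time_s: 6.6
eef_pos: [0.5494, 0.0251, 0.0198]
eef_rot: [-0.003, 0.89, 0.456, -0.002]
wrist_force: [-11.8, 8.9, 19.5]
opening: 0.371
```

```bash
python3 - <<'E'
from h import *
import pickle
print(pose()[:2]); c=snap("wrist"); pickle.dump(c,open("w2.pkl","wb")); save(c,"w2.png")
E
```

```text
(array([0.54936024, 0.02512718, 0.01981899]), np.float64(-0.6244558430506986))
```

View pics/w2.png

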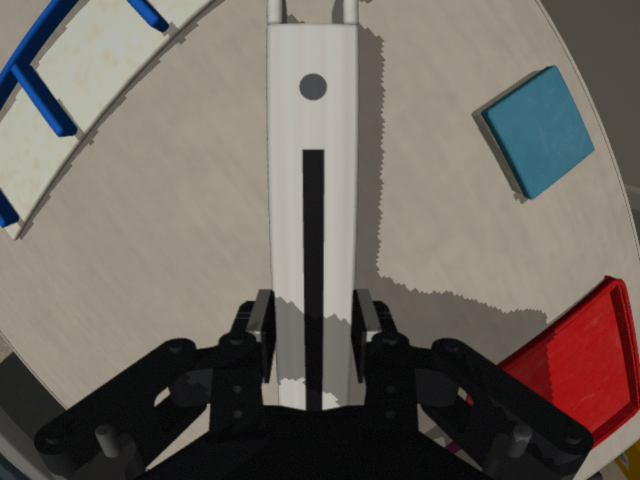

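View 5: post is out of frame; bar held between the pads, slot bottom at (313,24), screw (313,87).

```bash
python3 - <<'E'
from h import *
import pickle
c=pickle.load(open("w2.pkl","rb")); b=onz(c,313,24,.05); l,r=onz(c,268,27,.05),onz(c,357,27,.05); s=onz(c,313,87,.05); h1=onz(c,313,155,.05)
c1=pickle.load(open("w1.pkl","rb")); print("w1 slot bottom",onz(c1,311.5,84,.05),"screw",onz(c1,311,110.5,.05),onz(c1,311,306,.05))
d=b-h1; print(b,s,np.linalg.norm(l-r),(l+r)/2,np.arctan2(d[1],d[0]))
E
```

```text
w1 slot bottom [0.58696859 0.13537376 0.05      ] screw [0.57296741 0.11664859 0.05      ] [ 0.4654372  -0.03240245  0.05      ]
[0.61411061 0.11962316 0.05      ] [0.59978906 0.09972343 0.05      ] 0.03279627416779687 [0.61346411 0.1190714  0.05      ] 0.9469368018363503
```

Request:
arm_command:
  plan: [0,3,-1,0,0,1,0,0,5,0,0,0,5,0,0,0,5,0,0,0,0,0,0,0]

```text
time_s: 7.25
eef_pos: [0.5644, 0.0327, 0.0197]
eef_rot: [0.0, 0.89, 0.455, 0.0]
wrist_force: [-1.6, -2.2, 0.9]
opening: 0.37
```

```bash
python3 - <<'E'
from h import *
print(pose()[:2],ctrl.get_obs()["wrist_force"]); c=snap("top"); s=snap("side")
a=cv2.resize(c["color"][175:325,210:330],(480,600),interpolation=cv2.INTER_CUBIC); b=cv2.resize(s["color"][190:290,280:360],(320,400),interpolation=cv2.INTER_CUBIC)
o=np.zeros((600,800,3),np.uint8);o[:,:480]=a;o[:400,480:]=b;cv2.imwrite("pics/z2.png",o[:,:,::-1])
E
```

```text
(array([0.56439692, 0.03268246, 0.01974513]), np.float64(-0.6250003209589462)) [-1.58413885 -2.22220121  0.85889117]
```

View pics/z2.png

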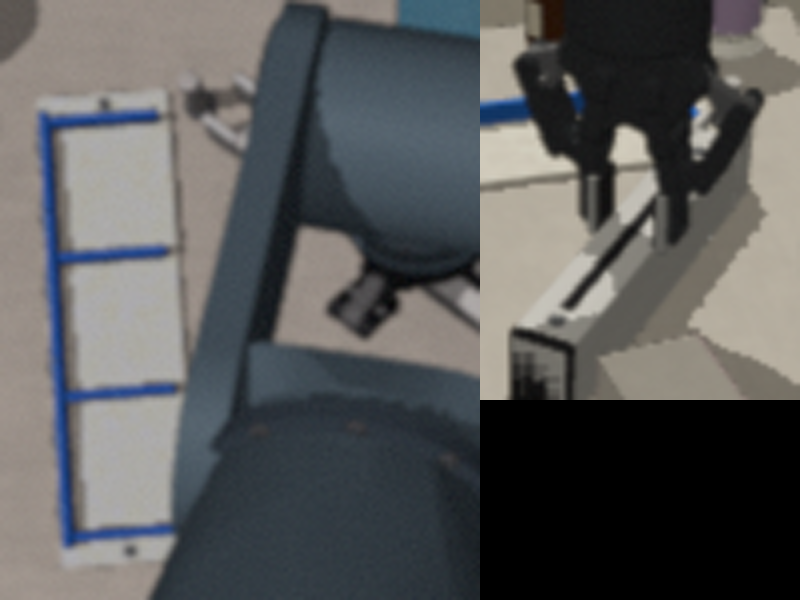

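View 6: post sits between the two prong lines, ~1–2 mm toward the left prong, about 30–34 mm of travel left. Advance along the bar, watching force.

Request:
arm_command:
  plan: [0,-1,0,0,4,0,0,0,4,0,0,0,4,0,0,0,4,0,0,0,3,0,0,0,3,0,0,0,3,0,0,0,0,0,0,0]

```text
time_s: 8.25
eef_pos: [0.5773, 0.0533, 0.0197]
eef_rot: [0.0, 0.89, 0.456, -0.0]
wrist_force: [-3.3, -2.6, 2.9]
opening: 0.373
```

Request:
arm_command:
  plan: [2,0,0,0,2,0,0,0,1,0,0,0,0,0,0,0]

```text
time_s: 8.65
eef_pos: [0.5784, 0.0547, 0.0197]
eef_rot: [0.001, 0.89, 0.456, -0.003]
wrist_force: [-11.1, -15.3, 8.9]
opening: 0.37
```

Contact straight along the bar axis (19 N) where the slot bottom was expected: fork is on. Back off the preload and start swinging about the post (r ≈ 121 mm).

Request:
arm_command:
  plan: [-3.5,0,0,0,0,0,0,0,0.15,-6,0,0.05,0.15,-6,0,0.05,0.15,-6,0,0.05,0.15,-6,0,0.05,0,0,0,0]

```text
time_s: 9.35
eef_pos: [0.5604, 0.0707, 0.0197]
eef_rot: [0.0, 0.931, 0.364, 0.0]
wrist_force: [-1.8, -3.5, 2.7]
opening: 0.372
```

Request:
arm_command:
  plan: [0.15,-6,0,0.05,0.15,-6,0,0.05,0.15,-6,0,0.05,0.15,-6,0,0.05,0,0,0,0]

```text
time_s: 9.85
eef_pos: [0.5459, 0.0902, 0.0197]
eef_rot: [-0.0, 0.963, 0.27, -0.0]
wrist_force: [-3.2, -0.8, 3.2]
opening: 0.369
```

```bash
python3 - <<'E'
from h import *
print(pose()[:2],ctrl.get_obs()["wrist_force"]); c=snap("top"); s=snap("side")
a=cv2.resize(c["color"][175:325,210:330],(480,600),interpolation=cv2.INTER_CUBIC); b=cv2.resize(s["color"][180:280,290:370],(320,400),interpolation=cv2.INTER_CUBIC)
o=np.zeros((600,800,3),np.uint8);o[:,:480]=a;o[:400,480:]=b;cv2.imwrite("pics/z3.png",o[:,:,::-1])
E
```

```text
(array([0.54586238, 0.09023634, 0.01966978]), np.float64(-1.0236464651774841)) [-3.21400011 -0.81405656  3.22833654]
```

View pics/z3.png

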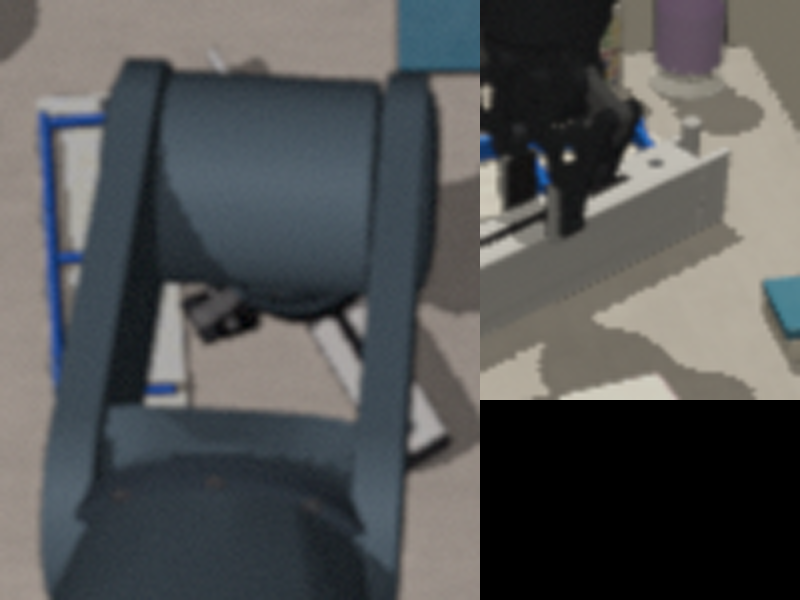

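View 7 (side crop): post (690,130) is inside the fork, prong tip (727,152) beyond it; forces small. Continue to the half-swung state.

Request:
arm_command:
  plan: [0.15,-6.3,0,0.05,0.15,-6.3,0,0.05,0.15,-6.3,0,0.05,0.15,-6.3,0,0.05,0.15,-6.3,0,0.05,0.15,-6.3,0,0.05,0.15,-6.3,0,0.05,0,0,0,0,0,0,0,0]

```text
time_s: 10.85
eef_pos: [0.5308, 0.1312, 0.0198]
eef_rot: [-0.001, 0.995, 0.098, 0.001]
wrist_force: [0.7, 2.0, 1.1]
opening: 0.371
```

```bash
python3 - <<'E'
from h import *
o=ctrl.get_obs();print(o["q"].round(2)); p,b,M=pose(); th=b+np.pi/2; print("rel",th-BY,"fork-post",p[:2]+.121*np.array([np.cos(th),np.sin(th)])-O)
x,y=bw(-.121,0); go(x,y,.0197,BY-np.pi/2)
E
```

```text
[0.02 0.36 1.8  0.   0.97 1.4 ]
rel 0.11024128976190736 fork-post [-0.00057373 -0.00362053]
pos [0.5308 0.1312 0.0198] yaw -1.3736 -> shift [  2.  -16.8   0.1] turn 0.11
```

Request:
arm_command:
  plan: [0.3,-5,0,0.04,0.3,-5,0,0.04,0.2,-4,0,0.025,0,0,0,0]

```text
time_s: 11.25
eef_pos: [0.529, 0.1443, 0.0197]
eef_rot: [0.0, 0.999, 0.046, 0.0]
wrist_force: [1.0, -3.2, 1.7]
opening: 0.369
```

Request:
arm_command:
  plan: [0,-1,0,0,0,-1,0,0,0,-1,0,0,0,0,0,0]

```text
time_s: 11.65
eef_pos: [0.5286, 0.147, 0.0197]
eef_rot: [0.0, 0.999, 0.046, 0.0]
wrist_force: [1.5, -4.5, 2.8]
opening: 0.373
```

Request:
arm_command:
  plan: [0,-1,0,0,0,-1,0,0,0,-1,0,0,0,0,0,0]

```text
time_s: 12.05
eef_pos: [0.5283, 0.1484, 0.0196]
eef_rot: [0.001, 0.999, 0.045, -0.0]
wrist_force: [0.4, -11.3, 1.7]
opening: 0.371
```

In contact with the board edge, yaw 0.09. Release and rise for a check and for the cartons.

Request:
arm_command:
  plan: [0,1.5,0,0,0,0,0,0,0,0,0,0,0,0,0,0,0,0,0,0,0,0,0,0]
  grip: 1

```text
time_s: 12.65
eef_pos: [0.5282, 0.1493, 0.0196]
eef_rot: [-0.0, 0.999, 0.046, -0.0]
wrist_force: [0.4, -0.4, 1.2]
opening: 1.002
```

Request:
arm_command:
  plan: [0,0,-10,0,0,0,-20,0,0,0,-30,0,0,0,-30,0,0,0,-30,0,0,0,-30,0,0,0,-30,0,0,20,0,0,-10,40,0,0,-10,40,0,0,-10,40,0,0,-10,40,0,0,-10,40,0,0,-10,40,0,0,0,20,0,0,0,0,0,0]

```text
time_s: 14.25
eef_pos: [0.4939, -0.138, 0.2005]
eef_rot: [0.001, 0.999, 0.043, 0.001]
wrist_force: [0.7, 0.1, 0.3]
opening: 1.001
```

```bash
python3 - <<'E'
from h import *
import pickle
print(pose()[:2],ctrl.get_obs()["time_s"]); c=snap("top"); w=snap("wrist")
pickle.dump((c,w),open("p4.pkl","wb"))
a=cv2.resize(c["color"][180:320,205:285],(320,560),interpolation=cv2.INTER_CUBIC); b=cv2.resize(w["color"],(480,360),interpolation=cv2.INTER_AREA)
o=np.zeros((600,800,3),np.uint8);o[:560,:320]=a;o[:360,320:]=b;cv2.imwrite("pics/z4.png",o[:,:,::-1])
E
```

```text
(array([ 0.49389868, -0.1379769 ,  0.20050794]), np.float64(-1.4838046522993258)) 14.25
```

View pics/z4.png

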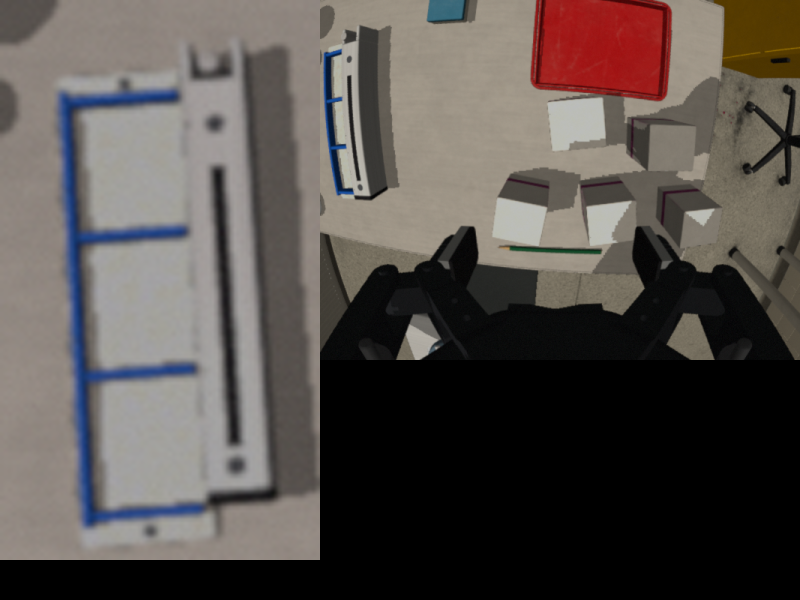

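View 8: bar lies flush along the plate's front edge with the post inside the fork (210,55). Now weigh the cartons, starting with E (near the tray).

```bash
python3 - <<'E'
from h import *
go(.543,-.154,.06,-1.370)
E
```

```text
pos [ 0.4938 -0.1352  0.2   ] yaw -1.4811 -> shift [ 47.3  23.2 140.1] turn -0.111
```

Request:
arm_command:
  plan: [16,8,0,0,16,8,0,0,15,7,0,0,0,0,0,-0.11,0,0,20,0,0,0,30,0,0,0,30,0,0,0,25,0,0,0,20,0,0,0,15,0,0,0,0,0,0,0,0,0]

```text
time_s: 15.55
eef_pos: [0.5432, -0.1533, 0.0601]
eef_rot: [0.0, 0.995, 0.101, 0.0]
wrist_force: [-0.6, -1.1, 0.5]
opening: 0.999
```

Request:
arm_command:
  plan: [0,0,0,0,0,0,0,0,0,0,0,0,0,0,0,0,0,0,0,0,0,0,0,0,0,0,0,0,0,0,-10,0,0,0,-20,0,0,0,-30,0,0,0,-30,0,0,0,-30,0,0,0,-20,0,0,0,0,0,0,0,0,0,0,0,0,0,0,0,0,0]
  grip: 0

```text
time_s: 17.25
eef_pos: [0.5417, -0.1533, 0.1977]
eef_rot: [-0.001, 0.995, 0.1, -0.001]
wrist_force: [0.9, -0.8, -4.6]
opening: 0.617
```

```bash
python3 - <<'E'
from h import *
o=ctrl.get_obs();print(o["wrist_force"],o["opening"],o["q"].round(2))
for i,x in enumerate((-.045,-.121,-.197)):
    t=bw(x,.048); print(i,t.round(4)); go(*t,.066,BY-np.pi/2)
go(.648,-.187,.062,BY-np.pi/2)
E
```

```text
[ 0.86841161 -0.80577024 -4.58042298] 0.6165304324640178 [-0.49  0.16  1.64 -0.    1.34  0.88]
0 [0.601  0.2024]
pos [ 0.5417 -0.1533  0.1977] yaw -1.37 -> shift [ 129.4 -336.5  132. ] turn 0.114
1 [0.5253 0.1958]
pos [ 0.5417 -0.1533  0.1977] yaw -1.37 -> shift [  53.9 -345.1  132.3] turn 0.114
2 [0.4496 0.1892]
pos [ 0.5417 -0.1533  0.1977] yaw -1.37 -> shift [ -21.6 -353.7  132.5] turn 0.114
pos [ 0.5417 -0.1533  0.1977] yaw -1.37 -> shift [ 97.8  54.5 135.3] turn 0.114
```

Full (≈4 N). To stall 0.

Request:
arm_command:
  plan: [8,-22,0,0,8,-22,0,0,8,-22,0,0,8,-22,0,0,8,-22,0,0,8,-22,0,0,8,-22,0,0,8,-22,0,0,8,-23,0,0,8,-23,0,0,8,-23,0,0,8,-23,0,0,9,-23,0,0,8,-23,0,0,8,-23,0,0,8,0,0,0.057,0,0,0,0.057,0,0,0,0,0,0,0,0]

```text
time_s: 19.15
eef_pos: [0.6014, 0.202, 0.1985]
eef_rot: [0.0, 0.999, 0.044, -0.001]
wrist_force: [0.9, -0.7, -4.4]
opening: 0.616
```

```bash
python3 - <<'E'
from h import *
t=bw(-.045,.049); go(*t,.066,BY-np.pi/2); o=ctrl.get_obs();print(o["wrist_force"],o["opening"],o["q"].round(2))
E
```

```text
pos [0.6014 0.202  0.1985] yaw -1.4826 -> shift [-1.000e-01 -1.500e+00  1.325e+02] turn 0.001
[ 0.8803781  -0.65413579 -4.44789728] 0.615989250074322 [ 0.14  0.32  1.45 -0.    1.37  1.62]
```

Request:
arm_command:
  plan: [0,-0.3,25,0,0,-0.3,25,0,0,-0.3,25,0,0,-0.3,20,0,0,0,15,0,0,0,10,0,0,0,6,0,0,0,4,0,0,0,0,0]

```text
time_s: 20.05
eef_pos: [0.602, 0.2033, 0.0697]
eef_rot: [0.0, 0.999, 0.043, 0.0]
wrist_force: [0.6, 0.3, -4.5]
opening: 0.614
```

Request:
arm_command:
  plan: [0,0,1,0,0,0,1,0,0,0,0,0]

```text
time_s: 20.35
eef_pos: [0.6021, 0.2033, 0.068]
eef_rot: [-0.0, 0.999, 0.043, 0.0]
wrist_force: [0.2, 0.9, -4.1]
opening: 0.613
```

Request:
arm_command:
  plan: [0,0,1,0,0,0,1,0,0,0,0,0]

```text
time_s: 20.65
eef_pos: [0.6029, 0.2035, 0.0675]
eef_rot: [-0.0, 0.999, 0.043, 0.001]
wrist_force: [-3.0, 0.6, 5.9]
opening: 0.614
```

Contact with the plate. Release, rise and go to carton D.

Request:
arm_command:
  plan: [0,0,-1,0,0,0,0,0,0,0,0,0,0,0,0,0,0,0,0,0,0,0,-15,0,0,0,-30,0,0,0,-30,0,0,0,-30,0,0,0,-28,0]
  grip: 1

```text
time_s: 21.65
eef_pos: [0.6022, 0.2033, 0.2025]
eef_rot: [-0.0, 0.999, 0.043, 0.001]
wrist_force: [0.9, 0.3, 0.0]
opening: 1.0
```

Request:
arm_command:
  plan: [-7,28,0,0,-7,28,0,0,-7,28,0,0,-7,28,0,0,-7,28,0,0,-7,28,0,0,-7,28,0,0,-7,28,0,0,-7,28,0,0,-7,28,0,0,-7,28,0,0,-7,29,0,0,-7,29,0,0,-7,29,0,0,-7,29,0,0,-7,29,0,-0.027,0,0,0,0]

```text
time_s: 23.35
eef_pos: [0.5291, -0.2614, 0.2009]
eef_rot: [0.001, 0.998, 0.055, 0.0]
wrist_force: [0.2, 0.6, -0.5]
opening: 1.003
```

```bash
python3 - <<'E'
from h import *
import pickle
go(.531,-.258,.06,-1.457)
c=snap("top"); w=snap("wrist"); pickle.dump((c,w),open("p5.pkl","wb"))
a=cv2.resize(c["color"][180:320,205:285],(320,560),interpolation=cv2.INTER_CUBIC); b=cv2.resize(w["color"],(480,360),interpolation=cv2.INTER_AREA)
o=np.zeros((600,800,3),np.uint8);o[:560,:320]=a;o[:360,320:]=b;cv2.imwrite("pics/z5.png",o[:,:,::-1])
E
```

```text
pos [ 0.5291 -0.2614  0.2009] yaw -1.4601 -> shift [  2.2  -3.5 140.9] turn -0.003
```

View pics/z5.png

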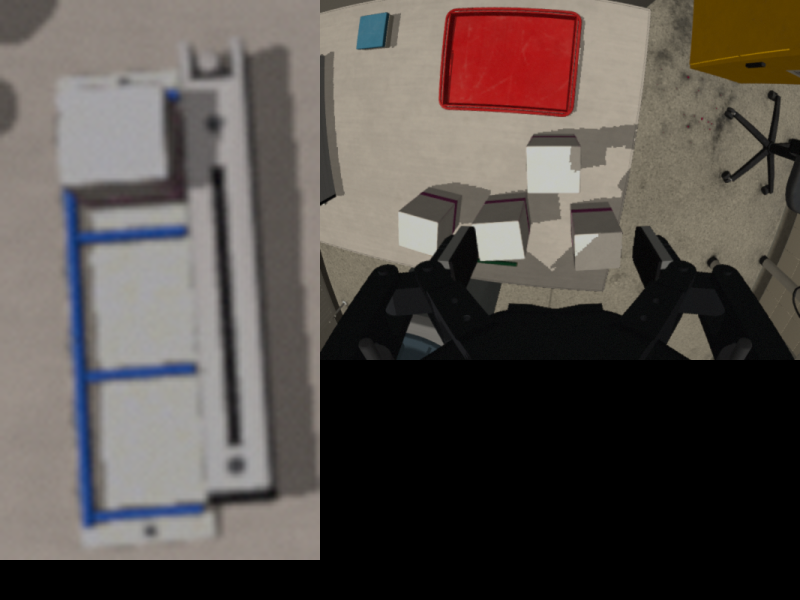

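View 9: carton stands in stall 0, bar undisturbed. Pick D.

Request:
arm_command:
  plan: [2,-3,30,0,0,0,30,0,0,0,30,0,0,0,25,0,0,0,16,0,0,0,10,0,0,0,0,0]

```text
time_s: 24.15
eef_pos: [0.5309, -0.2535, 0.0578]
eef_rot: [-0.001, 0.998, 0.057, -0.001]
wrist_force: [0.8, -1.0, 0.2]
opening: 1.004
```

Request:
arm_command:
  plan: [0,0,0,0,0,0,0,0,0,0,0,0,0,0,0,0,0,0,0,0,0,0,0,0,0,0,0,0,0,0,-10,0,0,0,-20,0,0,0,-30,0,0,0,-30,0,0,0,-30,0,0,0,-20,0,0,0,0,0,0,0,0,0,0,0,0,0,0,0,0,0]
  grip: 0

```text
time_s: 25.85
eef_pos: [0.5302, -0.2538, 0.1966]
eef_rot: [-0.001, 0.998, 0.057, -0.001]
wrist_force: [0.0, -0.5, -2.6]
opening: 0.62
```

```bash
python3 - <<'E'
from h import *
o=ctrl.get_obs();print(o["wrist_force"],o["opening"],o["q"].round(2))
go(*bw(-.122,.049),.067,BY-np.pi/2)
for y in(-.15,-.187,-.225): go(.648,y,.063,BY-np.pi/2)
E
```

```text
[ 0.02621195 -0.54600225 -2.61956257] 0.6195214643569498 [-0.65  0.22  1.58 -0.    1.34  0.81]
pos [ 0.5302 -0.2538  0.1966] yaw -1.457 -> shift [  45.5 -448.   130.5] turn 0.027
pos [ 0.5302 -0.2538  0.1966] yaw -1.457 -> shift [129.1 -89.4 133.5] turn 0.027
pos [ 0.5302 -0.2538  0.1966] yaw -1.457 -> shift [124.9 -52.7 133.4] turn 0.027
pos [ 0.5302 -0.2538  0.1966] yaw -1.457 -> shift [120.6 -14.9 133.3] turn 0.027
```

Request:
arm_command:
  plan: [0,0,0,0,0,0,0,0,0,0,0,0,0,0,0,0,0,0,0,0]

```text
time_s: 26.35
eef_pos: [0.5312, -0.2545, 0.1986]
eef_rot: [0.0, 0.998, 0.057, 0.0]
wrist_force: [0.2, 0.2, -3.7]
opening: 0.617
```

Full (≈3.5 N). To stall 1.

Request:
arm_command:
  plan: [3,-28,0,0,3,-28,0,0,3,-28,0,0,3,-28,0,0,3,-28,0,0,3,-28,0,0,3,-28,0,0,3,-28,0,0,3,-28,0,0,3,-28,0,0,3,-28,0,0,3,-28,0,0,3,-28,0,0,3,-28,0,0,2,-28,0,0,0,-27,0,0.027,0,0,0,0,0,0,0,0,0,0,0,0]

```text
time_s: 28.25
eef_pos: [0.5243, 0.194, 0.1986]
eef_rot: [0.0, 0.999, 0.043, 0.0]
wrist_force: [0.1, 0.6, -4.7]
opening: 0.617
```

```bash
python3 - <<'E'
from h import *
go(*bw(-.122,.049),.067,BY-np.pi/2); o=ctrl.get_obs();print(o["wrist_force"],o["opening"],o["q"].round(2))
E
```

```text
pos [0.5243 0.194  0.1986] yaw -1.4841 -> shift [ 1.000e-01 -2.800e+00  1.316e+02] turn -0.0
[ 0.13910349  0.62060242 -4.73761552] 0.6166782551703449 [ 0.14  0.15  1.66 -0.    1.33  1.63]
```

Request:
arm_command:
  plan: [0,-1,25,0,0,-1,25,0,0,0,25,0,0,0,20,0,0,0,15,0,0,0,10,0,0,0,6,0,0,0,4,0,0,0,0,0,0,0,1,0,0,0,0,0]

```text
time_s: 29.35
eef_pos: [0.5245, 0.1967, 0.0682]
eef_rot: [-0.0, 0.999, 0.043, 0.001]
wrist_force: [0.5, 0.0, -3.7]
opening: 0.621
```

Request:
arm_command:
  plan: [0,0,1,0,0,0,1,0,0,0,0,0]

```text
time_s: 29.65
eef_pos: [0.5248, 0.1967, 0.0668]
eef_rot: [-0.0, 0.999, 0.043, 0.001]
wrist_force: [-1.5, -0.8, 4.2]
opening: 0.62
```

Request:
arm_command:
  plan: [0,0,-1,0,0,0,0,0,0,0,0,0,0,0,0,0,0,0,0,0,0,0,-15,0,0,0,-30,0,0,0,-30,0,0,0,-30,0,0,0,-28,0]
  grip: 1

```text
time_s: 30.65
eef_pos: [0.5242, 0.1967, 0.2024]
eef_rot: [-0.0, 0.999, 0.043, 0.001]
wrist_force: [-0.4, 0.1, -0.0]
opening: 1.001
```

Request:
arm_command:
  plan: [-11,26,0,0,-11,26,0,0,-11,26,0,0,-11,26,0,0,-11,26,0,0,-11,26,0,0,-11,26,0,0,-11,26,0,0,-11,27,0,0,-11,27,0,0,-7,27,0,0,0,0,0,0.1,0,0,0,0.095,0,0,0,0]

```text
time_s: 32.05
eef_pos: [0.4326, -0.1019, 0.2006]
eef_rot: [0.0, 0.998, -0.055, 0.001]
wrist_force: [0.3, -0.9, -0.9]
opening: 1.0
```

```bash
python3 - <<'E'
from h import *
go(.433,-.102,.06,-1.679);o=ctrl.get_obs();print(o["wrist_force"])
E
```

```text
pos [ 0.4326 -0.1019  0.2006] yaw -1.6805 -> shift [  0.2   0.  140.6] turn -0.001
[ 0.31626321 -0.91285131 -0.89239677]
```

Request:
arm_command:
  plan: [0,0,30,0,0,0,30,0,0,0,30,0,0,0,25,0,0,0,16,0,0,0,9,0,0,0,0,0]

```text
time_s: 32.75
eef_pos: [0.432, -0.101, 0.0591]
eef_rot: [-0.0, 0.999, -0.053, -0.001]
wrist_force: [-0.8, -0.4, 0.4]
opening: 1.005
```

Request:
arm_command:
  plan: [0,0,0,0,0,0,0,0,0,0,0,0,0,0,0,0,0,0,0,0,0,0,0,0,0,0,0,0,0,0,-10,0,0,0,-20,0,0,0,-30,0,0,0,-30,0,0,0,-30,0,0,0,-20,0,0,0,0,0,0,0,0,0,0,0,0,0,0,0,0,0,0,0,0,0,0,0,0,0]
  grip: 0

```text
time_s: 34.65
eef_pos: [0.4322, -0.1013, 0.1989]
eef_rot: [-0.0, 0.999, -0.054, -0.001]
wrist_force: [0.2, -0.2, -0.9]
opening: 0.616
```

```bash
python3 - <<'E'
from h import *
o=ctrl.get_obs();print(o["wrist_force"],o["opening"],o["q"].round(2))
go(*bw(-.197,.049),.067,BY-np.pi/2)
for y in(-.145,-.187,-.225): go(.648,y,.063,BY-np.pi/2)
E
```

```text
[ 0.17923795 -0.18412148 -0.93590856] 0.6162090264614911 [-0.5  -0.12  1.93 -0.    1.33  1.18]
pos [ 0.4322 -0.1013  0.1989] yaw -1.679 -> shift [ -14.1 -291.6  132.1] turn -0.195
pos [ 0.4322 -0.1013  0.1989] yaw -1.679 -> shift [219.4  20.2 135.7] turn -0.195
pos [ 0.4322 -0.1013  0.1989] yaw -1.679 -> shift [224.   61.9 135.7] turn -0.195
pos [ 0.4322 -0.1013  0.1989] yaw -1.679 -> shift [228.1  99.7 135.6] turn -0.195
```

Empty (no change of force). Into the tray's left half.

Request:
arm_command:
  plan: [20,1,0,0,20,1,0,0,20,1,0,0,20,1,0,0,20,1,0,0,20,1,0,0,20,1,0,0,20,1,0,0,20,1,0,0,20,2,0,0,20,2,0,0,19,2,0,0,0,0,0,-0.07,0,0,0,-0.07,0,0,0,0,0,0,0,0]

```text
time_s: 36.25
eef_pos: [0.6683, -0.1421, 0.1991]
eef_rot: [-0.0, 1.0, 0.015, -0.0]
wrist_force: [0.5, 0.4, -0.2]
opening: 0.618
```

Request:
arm_command:
  plan: [0,0,25,0,0,0,25,0,0,0,25,0,0,0,25,0,0,0,15,0,0,0,10,0,0,0,6,0,0,0,4,0,0,0,0,0]

```text
time_s: 37.15
eef_pos: [0.6687, -0.1423, 0.0649]
eef_rot: [0.0, 1.0, 0.016, 0.0]
wrist_force: [-0.3, 0.5, -0.9]
opening: 0.62
```

```bash
python3 - <<'E'
from h import *
go(.668,-.142,.062,-1.536);o=ctrl.get_obs();print(o["wrist_force"])
E
```

```text
pos [ 0.6687 -0.1423  0.0649] yaw -1.5392 -> shift [-0.7 -0.3  2.9] turn -0.003
[-0.28371328  0.48713053 -0.85555541]
```

Request:
arm_command:
  plan: [0,0,1.5,0,0,0,1,0,0,0,0,0]

```text
time_s: 37.45
eef_pos: [0.6693, -0.1424, 0.0636]
eef_rot: [0.0, 1.0, 0.016, 0.001]
wrist_force: [-1.5, 1.3, 5.8]
opening: 0.619
```

Request:
arm_command:
  plan: [0,0,0,0,0,0,0,0,0,0,0,0,0,0,0,0,0,0,0,0,0,0,-15,0,0,0,-30,0,0,0,-30,0,0,0,-30,0,0,0,-33,0]
  grip: 1

```text
time_s: 38.45
eef_pos: [0.6683, -0.1421, 0.2023]
eef_rot: [0.0, 1.0, 0.016, 0.0]
wrist_force: [1.3, -1.2, -0.4]
opening: 0.999
```

Request:
arm_command:
  plan: [-23,5,0,0,-23,5,0,0,-23,5,0,0,-23,5,0,0,-23,6,0,0,-23,6,0,0,-23,6,0,0,-23,6,0,0,-23,6,0,0,-23,6,0,0,0,0,0,-0.08,0,0,0,-0.085,0,0,0,0,0,0,0,0]

```text
time_s: 39.85
eef_pos: [0.4406, -0.2056, 0.2009]
eef_rot: [0.0, 0.995, 0.097, 0.0]
wrist_force: [-0.5, 0.1, -0.2]
opening: 1.0
```

```bash
python3 - <<'E'
from h import *
go(.440,-.205,.06,-1.374);o=ctrl.get_obs();print(o["wrist_force"])
E
```

```text
pos [ 0.4406 -0.2056  0.2009] yaw -1.3761 -> shift [ -0.6  -0.8 140.9] turn -0.002
[-0.45875037  0.09865883 -0.21186599]
```

Request:
arm_command:
  plan: [0,0,30,0,0,0,30,0,0,0,30,0,0,0,25,0,0,0,16,0,0,0,9,0,0,0,0,0]

```text
time_s: 40.55
eef_pos: [0.4398, -0.2049, 0.0592]
eef_rot: [-0.001, 0.995, 0.098, -0.001]
wrist_force: [-0.2, 0.4, -0.4]
opening: 0.999
```

Request:
arm_command:
  plan: [0,0,0,0,0,0,0,0,0,0,0,0,0,0,0,0,0,0,0,0,0,0,0,0,0,0,0,0,0,0,-10,0,0,0,-20,0,0,0,-30,0,0,0,-30,0,0,0,-30,0,0,0,-20,0,0,0,0,0,0,0,0,0,0,0,0,0,0,0,0,0,0,0,0,0,0,0,0,0]
  grip: 0

```text
time_s: 42.45
eef_pos: [0.4401, -0.2052, 0.1994]
eef_rot: [-0.0, 0.995, 0.098, -0.0]
wrist_force: [-0.4, -0.4, -3.8]
opening: 0.618
```

```bash
python3 - <<'E'
from h import *
o=ctrl.get_obs();print(o["wrist_force"],o["opening"],o["q"].round(2))
go(*bw(-.197,.049),.067,BY-np.pi/2)
go(.628,-.232,.062,-1.536)
E
```

```text
[-0.3926443  -0.41635695 -3.8393126 ] 0.6176800162419762 [-0.68 -0.01  1.83 -0.    1.33  0.69]
pos [ 0.4401 -0.2052  0.1994] yaw -1.374 -> shift [  86.7 -385.8  132.7] turn 0.11
pos [ 0.4401 -0.2052  0.1994] yaw -1.374 -> shift [179.2  63.1 137.2] turn 0.162
```

Full (≈3.5 N): to stall 2.

Request:
arm_command:
  plan: [5,-24,0,0,5,-24,0,0,5,-24,0,0,5,-24,0,0,5,-24,0,0,5,-24,0,0,5,-24,0,0,5,-24,0,0,6,-24,0,0,6,-24,0,0,6,-24,0,0,6,-24,0,0,6,-24,0,0,6,-24,0,0,6,-25,0,0,5,-25,0,0,0,0,0,0.055,0,0,0,0.055,0,0,0,0,0,0,0,0]

```text
time_s: 44.45
eef_pos: [0.4501, 0.1901, 0.1999]
eef_rot: [0.0, 0.999, 0.044, -0.0]
wrist_force: [0.2, -0.7, -3.4]
opening: 0.617
```

```bash
python3 - <<'E'
from h import *
go(*bw(-.197,.049),.067,BY-np.pi/2); o=ctrl.get_obs();print(o["wrist_force"],o["opening"],o["q"].round(2))
E
```

```text
pos [0.4501 0.1901 0.1999] yaw -1.4826 -> shift [ -0.6  -0.2 132.9] turn 0.001
[ 0.18278322 -0.74928203 -3.44882188] 0.6166427105451772 [ 0.16 -0.01  1.83  0.    1.33  1.64]
```

Request:
arm_command:
  plan: [0,0,25,0,0,0,25,0,0,0,25,0,0,0,20,0,0,0,15,0,0,0,10,0,0,0,6,0,0,0,4,0,0,0,0,0,0,0,1,0,0,0,0,0]

```text
time_s: 45.55
eef_pos: [0.4507, 0.1902, 0.0696]
eef_rot: [-0.0, 0.999, 0.043, 0.001]
wrist_force: [0.4, -0.0, -4.4]
opening: 0.613
```

Request:
arm_command:
  plan: [0,0,1,0,0,0,1,0,0,0,0,0]

```text
time_s: 45.85
eef_pos: [0.4509, 0.1903, 0.0679]
eef_rot: [-0.0, 0.999, 0.043, 0.001]
wrist_force: [-0.8, 0.6, 3.6]
opening: 0.618
```

Request:
arm_command:
  plan: [0,0,-1,0,0,0,0,0,0,0,0,0,0,0,0,0,0,0,0,0,0,0,-15,0,0,0,-30,0,0,0,-30,0,0,0,-30,0,0,0,-28,0]
  grip: 1

```text
time_s: 46.85
eef_pos: [0.4502, 0.1901, 0.2025]
eef_rot: [-0.0, 0.999, 0.043, 0.0]
wrist_force: [0.3, -0.6, -0.0]
opening: 0.999
```

Request:
arm_command:
  plan: [-3,28,0,0,-3,28,0,0,-3,28,0,0,-3,28,0,0,-3,28,0,0,-3,28,0,0,-3,28,0,0,-3,28,0,0,-3,28,0,0,-3,28,0,0,-3,28,0,0,-3,28,0,0,-3,28,0,0,-3,28,0,0,-3,28,0,0,-4,29,0,0,-4,29,0,0,-3,29,0,-0.079,0,0,0,0,0,0,0,0]

```text
time_s: 48.85
eef_pos: [0.438, -0.3199, 0.2006]
eef_rot: [-0.001, 0.997, 0.082, -0.0]
wrist_force: [-0.0, 0.5, 0.2]
opening: 0.998
```

```bash
python3 - <<'E'
from h import *
go(.439,-.320,.06,-1.405);o=ctrl.get_obs();print(o["wrist_force"])
c=snap("top"); a=cv2.resize(c["color"][170:320,205:475],(800,444),interpolation=cv2.INTER_CUBIC); cv2.imwrite("pics/z6.png",a[:,:,::-1])
E
```

```text
pos [ 0.438  -0.3199  0.2006] yaw -1.4071 -> shift [  1.    0.4 140.6] turn -0.002
[-0.04046891  0.47429631  0.22669936]
```

View pics/z6.png

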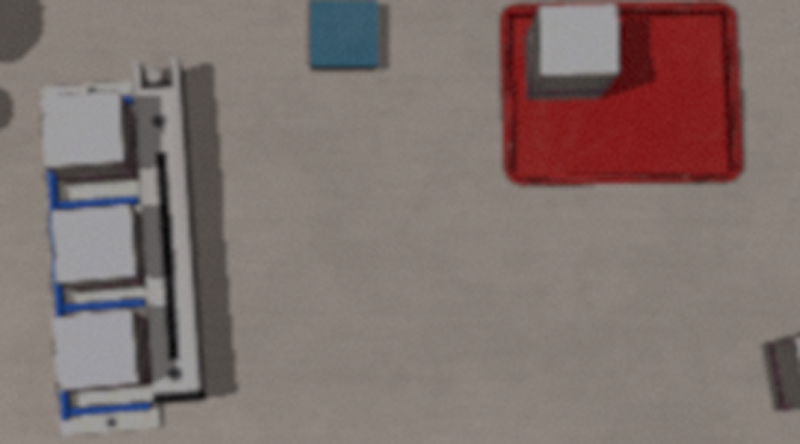

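View 10: three cartons square in their stalls, bar in line, empty in the tray. Pick the last carton.

Request:
arm_command:
  plan: [1,0,30,0,0,0,30,0,0,0,30,0,0,0,25,0,0,0,16,0,0,0,9,0,0,0,0,0]

```text
time_s: 49.6
eef_pos: [0.439, -0.3181, 0.0601]
eef_rot: [-0.001, 0.997, 0.083, -0.001]
wrist_force: [-0.5, 0.8, 0.8]
opening: 1.005
```

Request:
arm_command:
  plan: [0,0,0,0,0,0,0,0,0,0,0,0,0,0,0,0,0,0,0,0,0,0,0,0,0,0,0,0,0,0,-10,0,0,0,-20,0,0,0,-30,0,0,0,-30,0,0,0,-30,0,0,0,-20,0,0,0,0,0,0,0,0,0,0,0,0,0,0,0,0,0,0,0,0,0,0,0,0,0]
  grip: 0

```text
time_s: 51.5
eef_pos: [0.4391, -0.3194, 0.2004]
eef_rot: [-0.001, 0.997, 0.083, -0.0]
wrist_force: [0.1, 0.7, -0.9]
opening: 0.613
```

```bash
python3 - <<'E'
from h import *
o=ctrl.get_obs();print(o["wrist_force"],o["opening"],o["q"].round(2))
go(.630,-.230,.062,-1.536)
E
```

```text
[ 0.10244225  0.67842318 -0.93315176] 0.6126604637594841 [-0.85  0.12  1.69 -0.    1.33  0.56]
pos [ 0.4391 -0.3194  0.2004] yaw -1.405 -> shift [203.1 -56.6 138.3] turn 0.131
```

Empty. Into the tray's right half.

Request:
arm_command:
  plan: [20,-6,0,0,20,-6,0,0,20,-6,0,0,20,-6,0,0,20,-6,0,0,20,-6,0,0,20,-6,0,0,20,-5,0,0,20,-5,0,0,23,-5,0,0,0,0,0,0.065,0,0,0,0.065,0,0,0,0,0,0,0,0]

```text
time_s: 52.9
eef_pos: [0.63, -0.2299, 0.2007]
eef_rot: [-0.0, 1.0, 0.019, -0.0]
wrist_force: [0.8, 0.5, -0.3]
opening: 0.618
```

Request:
arm_command:
  plan: [0,0,25,0,0,0,25,0,0,0,25,0,0,0,25,0,0,0,15,0,0,0,10,0,0,0,6,0,0,0,4,0,0,0,1,0,0,0,0,0]

```text
time_s: 53.9
eef_pos: [0.6307, -0.2302, 0.0659]
eef_rot: [0.0, 1.0, 0.018, 0.001]
wrist_force: [-0.1, 1.1, 0.3]
opening: 0.61
```

Request:
arm_command:
  plan: [0,0,1,0,0,0,1,0,0,0,0,0]

```text
time_s: 54.2
eef_pos: [0.6313, -0.2302, 0.0653]
eef_rot: [0.001, 1.0, 0.018, 0.001]
wrist_force: [-1.7, 0.9, 7.4]
opening: 0.615
```

Request:
arm_command:
  plan: [0,0,-1,0,0,0,0,0,0,0,0,0,0,0,0,0,0,0,0,0,0,0,-15,0,0,0,-30,0,0,0,-30,0,0,0,-30,0,0,0,-40,0,0,0,-35,0]
  grip: 1

```text
time_s: 55.3
eef_pos: [0.6303, -0.23, 0.2474]
eef_rot: [0.0, 1.0, 0.018, 0.001]
wrist_force: [1.0, -0.2, 0.4]
opening: 0.999
```

Request:
arm_command:
  plan: [-19,-28,0,0,-19,-28,0,0,-19,-28,0,0,-19,-28,0,0,-19,-28,0,0,-19,-28,0,0,-19,-28,0,0,-19,-28,0,0,-19,-28,0,0,-19,-28,0,0,0,0,0,0,0,0,0,0]

```text
time_s: 56.5
eef_pos: [0.4305, 0.0433, 0.2453]
eef_rot: [0.0, 1.0, 0.019, 0.001]
wrist_force: [0.4, -1.3, 1.1]
opening: 1.001
```

```bash
python3 - <<'E'
from h import *
import pickle
print(pose()[:2]); w=snap("wrist"); c=snap("top"); s=snap("side"); pickle.dump((w,c,s),open("p7.pkl","wb")); save(w,"w7.png"); 
o=np.zeros((600,800,3),np.uint8);o[:300,:400]=cv2.resize(s["color"],(400,300),interpolation=3);o[:300,400:]=cv2.resize(c["color"][140:360,150:510],(400,300),interpolation=3);o[300:,:500]=cv2.resize(s["color"][180:300,230:330],(500,600),interpolation=2)[:300] ;cv2.imwrite("pics/z7.png",o[:,:,::-1])
E
```

```text
(array([0.43052963, 0.04332589, 0.24533735]), np.float64(-1.5334438651148599))
```

View pics/w7.png

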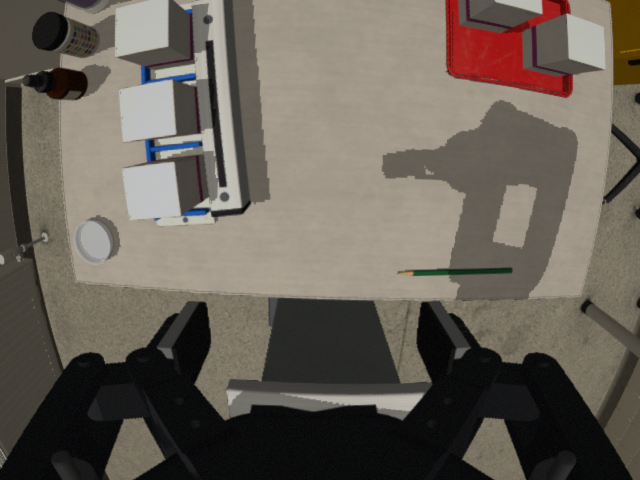

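View pics/z7.png

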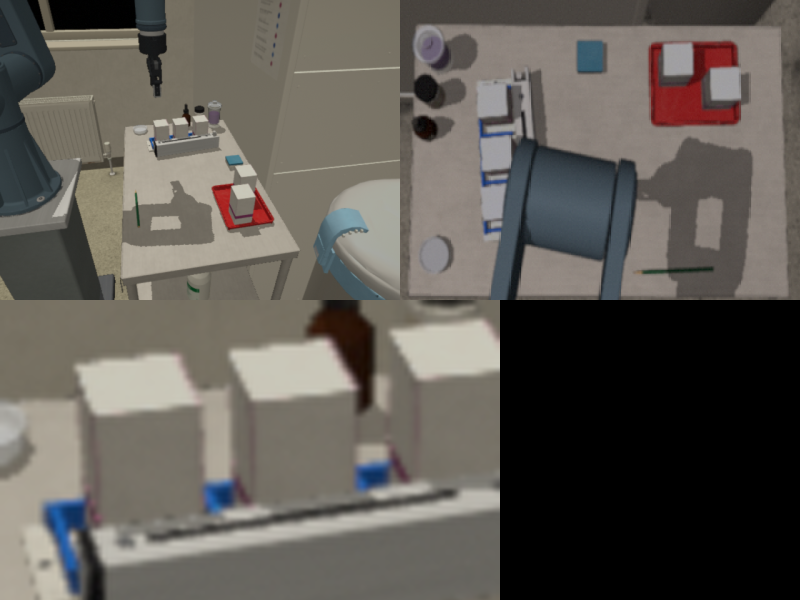

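View 11/12: all three fulls upright in stalls, two empties in the tray, bystanders in place; toe screw (224,198), fork screw (208,20) in wrist view. Numerical check of the bar and cartons.

```bash
python3 - <<'E'
from h import *
import pickle
w,c,s=pickle.load(open("p7.pkl","rb")); c4,_=pickle.load(open("p4.pkl","rb"))
T=lambda u,v:(205+u/4-.4,180+v/4-.4)
Ri=np.array([[np.cos(BY),np.sin(BY)],[-np.sin(BY),np.cos(BY)]])
for n,f,t in (("top p4",onz(c4,*T(214,122),.05),onz(c4,*T(236,465),.05)),("wrist now",onz(w,208,20,.05),onz(w,224,198,.05))):
    d=(f-t)[:2];L=np.linalg.norm(d);d/=L; fk=f[:2]+.0294*d
    print(n,"L",L.round(4),"rel yaw",(np.arctan2(d[1],d[0])-BY).round(4),"fork in board mm",(Ri@(fk-O)*1e3).round(1),"mid",(Ri@(fk-.109*d-O)*1e3).round(1))
# cartons in last free top view: tops
hsv=cv2.cvtColor(c["color"],cv2.COLOR_RGB2HSV); g=c["color"].min(2); m=((g>138)&(hsv[...,1]<25)).astype(np.uint8); m=cv2.erode(m,np.ones((3,3)))
for k in cv2.findContours(m,0,1)[0]:
    r=cv2.minAreaRect(k); u,v=r[0]
    if 100<cv2.contourArea(k)<700 and 205<u<470 and 160<v<320:
        z=.101 if u<300 else .097; W=onz(c,u,v,z)[:2]; print(np.round(r[0]),np.round(r[1]),"board",(Ri@(W-O)*1e3).round(0),"tray",((W-[.648,-.187])*1e3).round(0))
E
```

```text
top p4 L 0.1838 rel yaw -0.008 fork in board mm [-1.7 -0.1] mid [-110.7    0.7]
wrist now L 0.1843 rel yaw 0.0273 fork in board mm [-5.1  2. ] mid [-114.   -1.]
[234. 288.] [22. 20.] board [-195.   55.] tray [-197.  384.]
[236. 252.] [21. 23.] board [-123.   46.] tray [-125.  381.]
[232. 212.] [24. 24.] board [-39.  50.] tray [-41. 391.]
[442. 201.] [20. 23.] board [ -53. -386.] tray [-17. -43.]
[400. 183.] [20. 22.] board [  -8. -302.] tray [20. 44.]
```

The wrist reading (image edge) disagrees with the earlier top view by 0.035 rad, so I move the arm clear and compare top images directly.

Request:
arm_command:
  plan: [-3,30,0,0,-3,30,0,0,-3,30,0,0,-3,30,0,0,-3,30,0,0,-3,30,0,0,0,30,0,0,0,30,0,0,0,0,0,0,0,0,0,0]

```text
time_s: 57.65
eef_pos: [0.4206, -0.1984, 0.2437]
eef_rot: [-0.001, 1.0, 0.017, -0.0]
wrist_force: [-0.1, 0.3, 0.3]
opening: 1.0
```

```bash
python3 - <<'E'
from h import *
import pickle
c=snap("top"); c4,_=pickle.load(open("p4.pkl","rb")); A=cv2.cvtColor(c4["color"],6);B=cv2.cvtColor(c["color"],6)
for (u,v) in ((258,210),(264,296),(268,303),(262,250),(258,190)):
    t=A[v-6:v+7,u-6:u+7]; r=cv2.matchTemplate(cv2.resize(B[v-16:v+17,u-16:u+17],None,fx=8,fy=8,interpolation=2),cv2.resize(t,None,fx=8,fy=8,interpolation=2),cv2.TM_CCOEFF_NORMED)
    _,mx,_,l=cv2.minMaxLoc(r); print((u,v),"moved px",l[0]/8-10,l[1]/8-10,round(mx,3))
a=cv2.resize(c["color"][180:320,205:285],(320,560),interpolation=2); b=cv2.resize(c["color"][140:360,150:510],(480,293),interpolation=3)
o=np.zeros((600,800,3),np.uint8);o[:560,:320]=a;o[:293,320:]=b;cv2.imwrite("pics/z8.png",o[:,:,::-1])
E
```

```text
(258, 210) moved px -0.125 0.0 0.527
(264, 296) moved px 4.25 -0.625 0.802
(268, 303) moved px 4.125 -0.625 0.99
(262, 250) moved px 1.125 -10.0 0.896
(258, 190) moved px 0.0 0.0 0.984
```

View pics/z8.png

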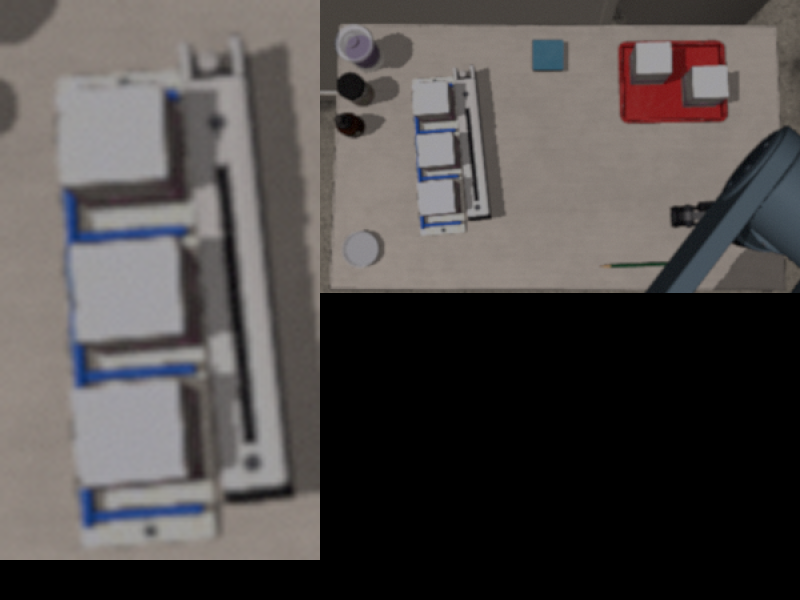

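View 13: the bar's toe has been knocked about 9 mm off the edge (≈0.04 rad); fork still on the post. Cartons fine. I'll push the toe back with the outside of the open finger, jaws across the bar.

```bash
python3 - <<'E'
from h import *
go(*bw(-.215,-.11),.004,BY-np.pi/2)
E
```

```text
pos [ 0.4207 -0.1976  0.2438] yaw -1.5364 -> shift [  32.7 -226.6  240. ] turn -0.053
```

Request:
arm_command:
  plan: [4,-28,0,0,4,-28,0,0,4,-28,0,0,4,-28,0,0,4,-28,0,0,4,-29,0,0,4,-29,0,0,4,-29,0,-0.053,0,0,30,0,0,0,30,0,0,0,30,0,0,0,30,0,0,0,30,0,0,0,30,0,0,0,25,0,0,0,20,0,0,0,10,0,0,0,0,0]

```text
time_s: 59.5
eef_pos: [0.4434, 0.0314, 0.0081]
eef_rot: [-0.0, 0.999, 0.045, -0.001]
wrist_force: [0.2, -0.0, 1.1]
opening: 1.0
```

Request:
arm_command:
  plan: [0,-5,2,0,0,-5,2,0,0,-4,0,0,0,-3,0,0,0,-3,0,0,0,0,0,0,0,0,0,0]

```text
time_s: 60.2
eef_pos: [0.443, 0.0505, 0.0052]
eef_rot: [0.0, 0.999, 0.044, 0.0]
wrist_force: [0.8, -0.5, -1.1]
opening: 1.002
```

```bash
python3 - <<'E'
from h import *
Ri=np.array([[np.cos(BY),np.sin(BY)],[-np.sin(BY),np.cos(BY)]])
p,b,_=pose(); print("TCP in board mm",Ri@(p[:2]-O)*1e3,p[2],ctrl.get_obs()["wrist_force"])
c=snap("top"); s=snap("side"); o=np.zeros((600,800,3),np.uint8)
o[:560,:400]=cv2.resize(c["color"][180:320,205:305],(400,560),interpolation=2); o[:500,400:]=cv2.resize(s["color"][180:280,225:305],(400,500),interpolation=2); cv2.imwrite("pics/z9.png",o[:,:,::-1])
E
```

```text
TCP in board mm [-215.56546058  -89.57789508] 0.005192433746477584 [ 0.75330095 -0.52665782 -1.08356559]
```

View pics/z9.png

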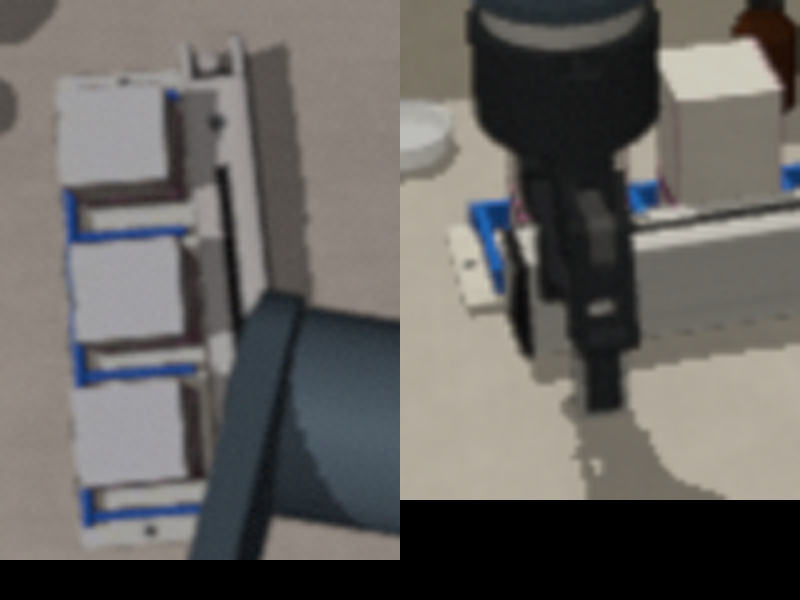

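View 14: finger close to the bar, no contact yet. Push on in small steps until the bar meets the edge.

Request:
arm_command:
  plan: [0,-2,0,0,0,-2,0,0,0,-2,0,0,0,-2,0,0,0,-2,0,0,0,0,0,0]

```text
time_s: 60.9
eef_pos: [0.442, 0.0607, 0.0051]
eef_rot: [-0.0, 0.999, 0.045, -0.0]
wrist_force: [0.2, 0.2, -0.3]
opening: 1.001
```

Request:
arm_command:
  plan: [0,-1,0,0,0,-1,0,0,0,-1,0,0,0,0,0,0]

```text
time_s: 61.3
eef_pos: [0.4419, 0.0632, 0.0052]
eef_rot: [0.0, 0.999, 0.044, -0.0]
wrist_force: [-0.6, -1.8, 2.5]
opening: 0.999
```

Request:
arm_command:
  plan: [0,-1,0,0,0,-1,0,0,0,0,0,0]

```text
time_s: 61.6
eef_pos: [0.4416, 0.0652, 0.0053]
eef_rot: [0.0, 0.999, 0.045, -0.0]
wrist_force: [-1.7, -4.4, 4.0]
opening: 0.997
```

Request:
arm_command:
  plan: [0,-1,0,0,0,-1,0,0,0,-1,0,0,0,0,0,0]

```text
time_s: 62.0
eef_pos: [0.4411, 0.068, 0.0053]
eef_rot: [0.0, 0.999, 0.045, -0.0]
wrist_force: [-4.2, -6.4, 5.9]
opening: 1.003
```

Request:
arm_command:
  plan: [0,-1,0,0,0,-1,0,0,0,0,0,0]

```text
time_s: 62.3
eef_pos: [0.4409, 0.0699, 0.0054]
eef_rot: [0.001, 0.999, 0.045, -0.0]
wrist_force: [-4.1, -8.3, 6.2]
opening: 1.002
```

Request:
arm_command:
  plan: [0,10,0,0,0,25,0,0,0,25,-20,0,0,30,-40,0,0,30,-40,0,0,30,-40,0,0,30,-40,0,0,30,-20,0,0,30,0,0,0,30,0,0,0,20,0,0,0,0,0,0]

```text
time_s: 63.5
eef_pos: [0.4668, -0.2205, 0.2046]
eef_rot: [-0.0, 0.999, 0.043, -0.0]
wrist_force: [-0.0, 0.4, -0.6]
opening: 1.004
```

```bash
cat > chk.py <<'E'
from h import *
import pickle
print(pose()[0]); c=snap("top"); c4,_=pickle.load(open("p4.pkl","rb")); A=cv2.cvtColor(c4["color"],6);B=cv2.cvtColor(c["color"],6)
for (u,v) in ((268,303),(264,296),(258,190)):
    t=A[v-6:v+7,u-6:u+7]; r=cv2.matchTemplate(cv2.resize(B[v-16:v+17,u-16:u+17],None,fx=8,fy=8,interpolation=2),cv2.resize(t,None,fx=8,fy=8,interpolation=2),cv2.TM_CCOEFF_NORMED)
    _,mx,_,l=cv2.minMaxLoc(r); print((u,v),"moved px",l[0]/8-10,l[1]/8-10,round(mx,3))
a=cv2.resize(c["color"][180:320,205:285],(320,560),interpolation=2); b=cv2.resize(c["color"][140:360,150:510],(480,293),interpolation=3)
o=np.zeros((600,800,3),np.uint8);o[:560,:320]=a;o[:293,320:]=b;cv2.imwrite("pics/z10.png",o[:,:,::-1])
E
python3 chk.py
```

```text
[ 0.46682493 -0.22051783  0.20464515]
(268, 303) moved px 1.0 -0.25 0.995
(264, 296) moved px 0.5 -0.125 0.724
(258, 190) moved px 0.25 -0.5 0.96
```

View pics/z10.png

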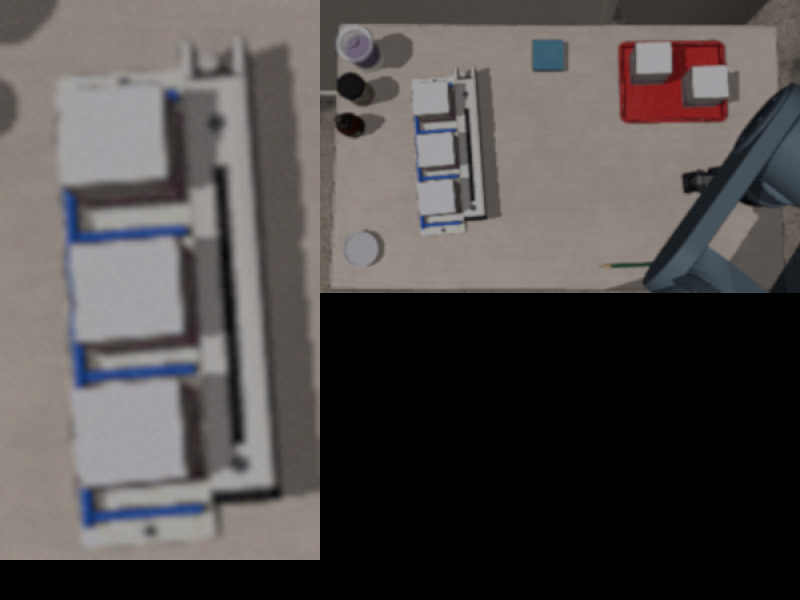

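View 15: the bar is back in line along the edge (toe within ~2 mm, ≈0.01 rad of the pressed-home pose), fork on the post, cartons untouched. Hand in.

```bash
python3 -c "
from bench import ctrl
print(ctrl.hand_in(), ctrl.get_obs()['time_s'])"
```

```text
the job is handed in; nothing more can be done
the job is handed in; nothing more can be done
```

The job is handed in at about 64 s. By my own checks everything is in place, but the hand-in gave no verdict.

- **Bar:** I slid the bar along the trolley top until its fork was on the post, then swung it round to the front edge. Later it was knocked about 9 mm at the toe (about 0.04 rad), and I pushed it back.
- **Cartons:** All five were present. Three weighed as full (about 3.5–4.5 N) and stand upright in stalls 0, 1 and 2. Two showed almost no weight and stand in the red tray.

**Last checks**
- **Bar position:** the final top view shows the toe within about 2 mm (about 0.01 rad) of its first pressed-home position, with the fork on the post.
- **Full cartons:** the top view taken before I pushed the bar back put them at x = -39, -123 and -195 mm and y = 46–55 mm, all inside the limits. The last view shows them apparently unmoved.
- **Bystanders:** by eye in that view, all three are still where they started; I did not measure them.

**Checks that disagreed**
- **Bar angle:** an edge-of-image wrist view read 0.027 rad where an earlier top view had read -0.008. A fresh top view showed the knock was real.
- **Stall 0 carton:** the top view puts it at x = -39 mm, while the arm's release position gave about -43 mm. Both are within limits, but I did not resolve the difference.
- **Push-back force:** the force rose gradually, with no clear jump at contact with the edge, so I judged the final bar position from the camera.

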